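# Swap the vial blocks in the sampler carrier and clamp them

### The arm

A 6-joint arm with a two-finger parallel gripper is mounted at the origin on a cart in front of the work surface, level with it; the furniture and walls round the work are solid. World frame = base frame: x ahead of the robot, y to its left, z up, the work surface at z = 0. Lengths are in m, angles in rad, forces in N, time in s.
With the tool pointing down it reaches from about 0.3 to 0.875 m from the base axis. Payload 6.4 kg.
Tool frame: the origin (TCP) lies at the very end of the fingers, on their centre line; the grasp point (between the pads) lies 19 mm behind it (ctrl.tcp_to_grasp is the distance from the TCP to the grasp point, in m); z points along the fingers, y is the direction in which the jaws open and shut (so a half turn about z gives the same grasp; the last joint's range is limited). The gripper opens to 85 mm and grips with 20 to 120 N. Pads are 22 mm wide; open, the fingers measure 114 mm over their backs; the gripper's body (76 mm by 85 mm) begins 54 mm behind the grasp point. The pads swing forward as they close: fully open they stand 13 mm farther back than shut.
Start: joints at [-1.499, 0.181, 1.607, -0, 1.354, -0.206], TCP at [0.158, -0.553, 0.231] pointing down, gripper open.
Joint ranges: [-2.99, 2.99], [-0.89, 2.07], [0.3, 2.58], [-1.14, 4.28], [0, 2.63], [-3.12, 3.12]. Speed limits (rad/s): [2.57, 2.57, 3.01, 3.14, 3.14, 3.14].

### API

Orientations are given as a unit quaternion [w, x, y, z].
In Python, from bench import ctrl gives the robot as it stands. The module is installed in compiled form; this text tells all that it offers.
- The arm moves only by the tool drive_tool, never from a script. Its argument "deltas" is a list of rows, each an object with "slide": the shift along the tool's x, y, z as a fraction of full scale, a list of three; "delta_rot": the turn, a rotation vector about the tool's x, y, z as a fraction of full scale, a list of three; "hand": the opening, from 0 (shut) to 1 (fully open). In form: [{"slide": [tx, ty, tz], "delta_rot": [wx, wy, wz], "hand": hand}, ...]. A call has exactly 5 rows; each row shifts and turns the commanded pose from where the row before left it, along the tool's axes as they then stand; what a row does not reach is not made up. Full scale, the value 1, is 50 mm for a shift and 180 degrees for a turn. A row lasts 1/8 s, in which the tool goes at most 62.5 mm and 10.7 degrees, less where a joint would pass 70% of its speed; a pose out of reach is approached as far as the arm can. A call with a number of a shift or a turn outside -1 to 1 is refused whole. A call with a gripper value outside its range is refused whole. The fingers move at their own pace and stop on an object; the grip force is fixed at half the most. Time passes only in rows, so rows that do not move let the fingers close, or fill a call up. It gives the time, the measured TCP pose, the force and the opening at its end, in the units of the state.
- ctrl.get_obs(): the state, without advancing time (a new reading comes with each control period).
- ctrl.camera(name): name is "side" or "top" or "wrist"; returns a dict with "frame" (400x640x3 uint8, red, green, blue), "mtx" (3x3 intrinsics, pixels), "R" (3x3) and "t" (3): a world point X has camera coordinates R X + t. Camera axes: x right, y down, z forward; pixel columns grow to the right and rows downward; lengths in m; the calibration is good to about 2 mm. A picture is of the moment at which its call begins. There is no depth.
- ctrl.hand_in(): hands the job in, once; it reports no verdict.
The state is a dict: "time_s": time; "q": joint angles; "dq": joint speeds; "joint_efforts": joint torques, N m; "eef_pos": TCP position; "eef_rot": TCP orientation; "wrist_force": force on the tool from outside, world axes, zero at the start; "torque": the same for the moment, N m; "opening": opening from 0.0 (shut) to 1.0 (fully open).
Only numpy, scipy, OpenCV 4.12 (cv2) and the standard library are available. Lean on these libraries where they do the work, as an engineer would, in place of code of your own. Each camera call takes 0.05 s, during which the arm holds its last target.

### The job

Draw the carrier's clamp bar fully back by its red knob, stand every empty aluminium vial block upright in the white return tray, and seat every full blue block flat and square in a bay of the carrier, nose to the back, with the clamp still drawn back. Then slide the clamp bar shut until it presses firmly on the blue blocks, so that they are held home against the back of their bays, and let go. Leave the timer, the beaker and the jar where they are.

Things in the scene. Friction and masses are not known exactly. Their poses are not given: they have to be found in the camera images.
- full_0_center (a point): Full vial block, blue, with eight green vial caps (3 mm high) on top, 0.14 kg; 60 x 30 x 44 mm (long x wide x high): main part 48 x 30 mm, from 30 mm behind to 18 mm ahead of this point, and at the +x end a centred nose 18 mm wide and 12 mm long. Point at its centre line, half-way up (22 mm above the underside); x along its length to the nose, z up. Grip it across the 30 mm width, on the main part. May be absent.
- full_1_center (a point): Full vial block, blue, with eight green vial caps (3 mm high) on top, 0.14 kg; 60 x 30 x 44 mm (long x wide x high): main part 48 x 30 mm, from 30 mm behind to 18 mm ahead of this point, and at the +x end a centred nose 18 mm wide and 12 mm long. Point at its centre line, half-way up (22 mm above the underside); x along its length to the nose, z up. Grip it across the 30 mm width, on the main part. May be absent.
- full_2_center (a point): Full vial block, blue, with eight green vial caps (3 mm high) on top, 0.14 kg; 60 x 30 x 44 mm (long x wide x high): main part 48 x 30 mm, from 30 mm behind to 18 mm ahead of this point, and at the +x end a centred nose 18 mm wide and 12 mm long. Point at its centre line, half-way up (22 mm above the underside); x along its length to the nose, z up. Grip it across the 30 mm width, on the main part. May be absent.
- full_3_center (a point): Full vial block, blue, with eight green vial caps (3 mm high) on top, 0.14 kg; 60 x 30 x 44 mm (long x wide x high): main part 48 x 30 mm, from 30 mm behind to 18 mm ahead of this point, and at the +x end a centred nose 18 mm wide and 12 mm long. Point at its centre line, half-way up (22 mm above the underside); x along its length to the nose, z up. Grip it across the 30 mm width, on the main part. May be absent.
- empty_0_center (a point): Empty vial block, bare aluminium, with eight dark empty wells on top, 0.10 kg; if present it starts seated in a bay of the carrier; 60 x 30 x 44 mm (long x wide x high): main part 48 x 30 mm, from 30 mm behind to 18 mm ahead of this point, and at the +x end a centred nose 18 mm wide and 12 mm long. Point at its centre line, half-way up (22 mm above the underside); x along its length to the nose, z up. Grip it across the 30 mm width, on the main part. May be absent.
- empty_1_center (a point): Empty vial block, bare aluminium, with eight dark empty wells on top, 0.10 kg; if present it starts seated in a bay of the carrier; 60 x 30 x 44 mm (long x wide x high): main part 48 x 30 mm, from 30 mm behind to 18 mm ahead of this point, and at the +x end a centred nose 18 mm wide and 12 mm long. Point at its centre line, half-way up (22 mm above the underside); x along its length to the nose, z up. Grip it across the 30 mm width, on the main part. May be absent.
- empty_2_center (a point): Empty vial block, bare aluminium, with eight dark empty wells on top, 0.10 kg; if present it starts seated in a bay of the carrier; 60 x 30 x 44 mm (long x wide x high): main part 48 x 30 mm, from 30 mm behind to 18 mm ahead of this point, and at the +x end a centred nose 18 mm wide and 12 mm long. Point at its centre line, half-way up (22 mm above the underside); x along its length to the nose, z up. Grip it across the 30 mm width, on the main part. May be absent.
- empty_3_center (a point): Empty vial block, bare aluminium, with eight dark empty wells on top, 0.10 kg; if present it starts seated in a bay of the carrier; 60 x 30 x 44 mm (long x wide x high): main part 48 x 30 mm, from 30 mm behind to 18 mm ahead of this point, and at the +x end a centred nose 18 mm wide and 12 mm long. Point at its centre line, half-way up (22 mm above the underside); x along its length to the nose, z up. Grip it across the 30 mm width, on the main part. May be absent.
- bay_0 (a point): The leftmost (+y) bay of the grey carrier. Point: where the centre of a block lies when fully home; x points to the bay's closed back, z up. The bay's floor is 22 mm below the point and its walls are 12 mm high over the floor. Back stop 30 mm ahead of the point; side walls begin 20 mm behind it; open at the front (-x) and top.
- bay_1 (a point): The middle left bay of the grey carrier. Point: where the centre of a block lies when fully home; x points to the bay's closed back, z up. The bay's floor is 22 mm below the point and its walls are 12 mm high over the floor. Back stop 30 mm ahead of the point; side walls begin 20 mm behind it; open at the front (-x) and top.
- bay_2 (a point): The middle right bay of the grey carrier. Point: where the centre of a block lies when fully home; x points to the bay's closed back, z up. The bay's floor is 22 mm below the point and its walls are 12 mm high over the floor. Back stop 30 mm ahead of the point; side walls begin 20 mm behind it; open at the front (-x) and top.
- bay_3 (a point): The rightmost (-y) bay of the grey carrier. Point: where the centre of a block lies when fully home; x points to the bay's closed back, z up. The bay's floor is 22 mm below the point and its walls are 12 mm high over the floor. Back stop 30 mm ahead of the point; side walls begin 20 mm behind it; open at the front (-x) and top.
- carrier: Fixed grey plate, 190 x 272 x 8 mm (113 mm in front of this origin to 77 mm behind), with four bays 72 mm apart along y (42 mm between neighbouring blocks, so do not open the gripper too wide there), x towards their backs; the bay floor is the plate's top. Each bay is 33 mm wide, with a throat 21 mm wide for a block's nose at the back. Origin on the worktop, half-way along y, 35 mm in front (-x) of the bays' points.
- clamp_bar (a joint): Slide of the aluminium clamp bar that runs across the open fronts of all four bays, m: 0.040 fully drawn back (towards -x of the bays), 0 when its face bears on blocks that are fully home; stops at -0.004. About 1.5 N of sliding friction; a push of 10 to 20 N on the knob clamps well; it stays where it is left. The bar is 12 mm thick, its top 26 mm above the worktop.
- clamp_knob (a point): Point in the red knob of the clamp bar: a square upright post 24 x 24 mm, whose top is 62 mm and this point 45 mm above the worktop; it stands free above 20 mm height, its axis 42 mm in front (-x) of the middle of the bar. x is the closing direction.
- tray_in (a point): Centre of the inner floor of the white return tray, fixed, 214 x 82 mm outside (long side along its x), walls 4 mm thick and 14 mm high overall; the floor lies about 4 mm above the worktop; there is room for three blocks one behind the other along x.
- timer: Bystander: white lab timer with three coloured keys, 30 x 66 x 59 mm, origin under its centre.
- beaker: Bystander: small glass beaker, 46 x 51 x 59 mm, origin under its centre.
- seal_jar: Bystander: small jar with a red lid, 44 x 44 x 42 mm, origin under its centre.
Things that resemble listed ones, but are neither listed nor needed, are in the scene too. Leave any pink look-alike of the part that bears empty_3_center alone.

How it is judged:
On the way, in this order (a step that is already met when the one before it is completed fails the run):
1. the clamp bar is drawn fully back (value of joint clamp_bar above 0.034 m), for 0.2 s.
2. every empty block stands in the tray and every full block sits flat in a bay, with the clamp still drawn back (x of empty_0_center in the frame of tray_in between -0.08 and 0.08 m and y of empty_0_center in the frame of tray_in between -0.03 and 0.03 m and z of empty_0_center in the frame of tray_in between 0.017 and 0.027 m and angle between each of empty_0_center, empty_1_center, empty_2_center, empty_3_center's own z axis and vertical below 0.1 rad and x of empty_1_center in the frame of tray_in between -0.08 and 0.08 m and y of empty_1_center in the frame of tray_in between -0.03 and 0.03 m and z of empty_1_center in the frame of tray_in between 0.017 and 0.027 m and x of empty_2_center in the frame of tray_in between -0.08 and 0.08 m and y of empty_2_center in the frame of tray_in between -0.03 and 0.03 m and z of empty_2_center in the frame of tray_in between 0.017 and 0.027 m and x of empty_3_center in the frame of tray_in between -0.08 and 0.08 m and y of empty_3_center in the frame of tray_in between -0.03 and 0.03 m and z of empty_3_center in the frame of tray_in between 0.017 and 0.027 m and ((x of full_0_center in the frame of bay_0 between -0.022 and 0.004 m and y of full_0_center in the frame of bay_0 between -0.003 and 0.003 m and z of full_0_center in the frame of bay_0 between -0.003 and 0.003 m and angle between the x axis of full_0_center and the x axis of bay_0, either way round below 0.06 rad and angle between full_0_center's own z axis and vertical below 0.06 rad) or (x of full_0_center in the frame of bay_1 between -0.022 and 0.004 m and y of full_0_center in the frame of bay_1 between -0.003 and 0.003 m and z of full_0_center in the frame of bay_1 between -0.003 and 0.003 m and angle between the x axis of full_0_center and the x axis of bay_1, either way round below 0.06 rad and angle between full_0_center's own z axis and vertical below 0.06 rad) or (x of full_0_center in the frame of bay_2 between -0.022 and 0.004 m and y of full_0_center in the frame of bay_2 between -0.003 and 0.003 m and z of full_0_center in the frame of bay_2 between -0.003 and 0.003 m and angle between the x axis of full_0_center and the x axis of bay_2, either way round below 0.06 rad and angle between full_0_center's own z axis and vertical below 0.06 rad) or (x of full_0_center in the frame of bay_3 between -0.022 and 0.004 m and y of full_0_center in the frame of bay_3 between -0.003 and 0.003 m and z of full_0_center in the frame of bay_3 between -0.003 and 0.003 m and angle between the x axis of full_0_center and the x axis of bay_3, either way round below 0.06 rad and angle between full_0_center's own z axis and vertical below 0.06 rad)) and ((x of full_1_center in the frame of bay_0 between -0.022 and 0.004 m and y of full_1_center in the frame of bay_0 between -0.003 and 0.003 m and z of full_1_center in the frame of bay_0 between -0.003 and 0.003 m and angle between the x axis of full_1_center and the x axis of bay_0, either way round below 0.06 rad and angle between full_1_center's own z axis and vertical below 0.06 rad) or (x of full_1_center in the frame of bay_1 between -0.022 and 0.004 m and y of full_1_center in the frame of bay_1 between -0.003 and 0.003 m and z of full_1_center in the frame of bay_1 between -0.003 and 0.003 m and angle between the x axis of full_1_center and the x axis of bay_1, either way round below 0.06 rad and angle between full_1_center's own z axis and vertical below 0.06 rad) or (x of full_1_center in the frame of bay_2 between -0.022 and 0.004 m and y of full_1_center in the frame of bay_2 between -0.003 and 0.003 m and z of full_1_center in the frame of bay_2 between -0.003 and 0.003 m and angle between the x axis of full_1_center and the x axis of bay_2, either way round below 0.06 rad and angle between full_1_center's own z axis and vertical below 0.06 rad) or (x of full_1_center in the frame of bay_3 between -0.022 and 0.004 m and y of full_1_center in the frame of bay_3 between -0.003 and 0.003 m and z of full_1_center in the frame of bay_3 between -0.003 and 0.003 m and angle between the x axis of full_1_center and the x axis of bay_3, either way round below 0.06 rad and angle between full_1_center's own z axis and vertical below 0.06 rad)) and ((x of full_2_center in the frame of bay_0 between -0.022 and 0.004 m and y of full_2_center in the frame of bay_0 between -0.003 and 0.003 m and z of full_2_center in the frame of bay_0 between -0.003 and 0.003 m and angle between the x axis of full_2_center and the x axis of bay_0, either way round below 0.06 rad and angle between full_2_center's own z axis and vertical below 0.06 rad) or (x of full_2_center in the frame of bay_1 between -0.022 and 0.004 m and y of full_2_center in the frame of bay_1 between -0.003 and 0.003 m and z of full_2_center in the frame of bay_1 between -0.003 and 0.003 m and angle between the x axis of full_2_center and the x axis of bay_1, either way round below 0.06 rad and angle between full_2_center's own z axis and vertical below 0.06 rad) or (x of full_2_center in the frame of bay_2 between -0.022 and 0.004 m and y of full_2_center in the frame of bay_2 between -0.003 and 0.003 m and z of full_2_center in the frame of bay_2 between -0.003 and 0.003 m and angle between the x axis of full_2_center and the x axis of bay_2, either way round below 0.06 rad and angle between full_2_center's own z axis and vertical below 0.06 rad) or (x of full_2_center in the frame of bay_3 between -0.022 and 0.004 m and y of full_2_center in the frame of bay_3 between -0.003 and 0.003 m and z of full_2_center in the frame of bay_3 between -0.003 and 0.003 m and angle between the x axis of full_2_center and the x axis of bay_3, either way round below 0.06 rad and angle between full_2_center's own z axis and vertical below 0.06 rad)) and ((x of full_3_center in the frame of bay_0 between -0.022 and 0.004 m and y of full_3_center in the frame of bay_0 between -0.003 and 0.003 m and z of full_3_center in the frame of bay_0 between -0.003 and 0.003 m and angle between the x axis of full_3_center and the x axis of bay_0, either way round below 0.06 rad and angle between full_3_center's own z axis and vertical below 0.06 rad) or (x of full_3_center in the frame of bay_1 between -0.022 and 0.004 m and y of full_3_center in the frame of bay_1 between -0.003 and 0.003 m and z of full_3_center in the frame of bay_1 between -0.003 and 0.003 m and angle between the x axis of full_3_center and the x axis of bay_1, either way round below 0.06 rad and angle between full_3_center's own z axis and vertical below 0.06 rad) or (x of full_3_center in the frame of bay_2 between -0.022 and 0.004 m and y of full_3_center in the frame of bay_2 between -0.003 and 0.003 m and z of full_3_center in the frame of bay_2 between -0.003 and 0.003 m and angle between the x axis of full_3_center and the x axis of bay_2, either way round below 0.06 rad and angle between full_3_center's own z axis and vertical below 0.06 rad) or (x of full_3_center in the frame of bay_3 between -0.022 and 0.004 m and y of full_3_center in the frame of bay_3 between -0.003 and 0.003 m and z of full_3_center in the frame of bay_3 between -0.003 and 0.003 m and angle between the x axis of full_3_center and the x axis of bay_3, either way round below 0.06 rad and angle between full_3_center's own z axis and vertical below 0.06 rad)) and value of joint clamp_bar above 0.022 m), for 0.2 s.
3. the clamp bar presses on a full block with more than 2 N ((contact force between clamp_bar and full_0 above 2 N or contact force between clamp_bar and full_1 above 2 N or contact force between clamp_bar and full_2 above 2 N or contact force between clamp_bar and full_3 above 2 N)), for 0.02 s.
At the end, for the whole second after the job is handed in: Every empty block stands upright and at rest on the floor of the tray; every full block is flat (within 3 mm of height and 0.06 rad), square (0.06 rad), within 4 mm of fully home and 3 mm of the middle of a bay; the clamp bar is shut to within 4 mm; everything is released (x of empty_0_center in the frame of tray_in between -0.08 and 0.08 m and y of empty_0_center in the frame of tray_in between -0.03 and 0.03 m and z of empty_0_center in the frame of tray_in between 0.017 and 0.027 m and angle between each of empty_0_center, empty_1_center, empty_2_center, empty_3_center's own z axis and vertical below 0.1 rad and x of empty_1_center in the frame of tray_in between -0.08 and 0.08 m and y of empty_1_center in the frame of tray_in between -0.03 and 0.03 m and z of empty_1_center in the frame of tray_in between 0.017 and 0.027 m and x of empty_2_center in the frame of tray_in between -0.08 and 0.08 m and y of empty_2_center in the frame of tray_in between -0.03 and 0.03 m and z of empty_2_center in the frame of tray_in between 0.017 and 0.027 m and x of empty_3_center in the frame of tray_in between -0.08 and 0.08 m and y of empty_3_center in the frame of tray_in between -0.03 and 0.03 m and z of empty_3_center in the frame of tray_in between 0.017 and 0.027 m and ((x of full_0_center in the frame of bay_0 between -0.004 and 0.004 m and y of full_0_center in the frame of bay_0 between -0.003 and 0.003 m and z of full_0_center in the frame of bay_0 between -0.003 and 0.003 m and angle between the x axis of full_0_center and the x axis of bay_0, either way round below 0.06 rad and angle between full_0_center's own z axis and vertical below 0.06 rad) or (x of full_0_center in the frame of bay_1 between -0.004 and 0.004 m and y of full_0_center in the frame of bay_1 between -0.003 and 0.003 m and z of full_0_center in the frame of bay_1 between -0.003 and 0.003 m and angle between the x axis of full_0_center and the x axis of bay_1, either way round below 0.06 rad and angle between full_0_center's own z axis and vertical below 0.06 rad) or (x of full_0_center in the frame of bay_2 between -0.004 and 0.004 m and y of full_0_center in the frame of bay_2 between -0.003 and 0.003 m and z of full_0_center in the frame of bay_2 between -0.003 and 0.003 m and angle between the x axis of full_0_center and the x axis of bay_2, either way round below 0.06 rad and angle between full_0_center's own z axis and vertical below 0.06 rad) or (x of full_0_center in the frame of bay_3 between -0.004 and 0.004 m and y of full_0_center in the frame of bay_3 between -0.003 and 0.003 m and z of full_0_center in the frame of bay_3 between -0.003 and 0.003 m and angle between the x axis of full_0_center and the x axis of bay_3, either way round below 0.06 rad and angle between full_0_center's own z axis and vertical below 0.06 rad)) and ((x of full_1_center in the frame of bay_0 between -0.004 and 0.004 m and y of full_1_center in the frame of bay_0 between -0.003 and 0.003 m and z of full_1_center in the frame of bay_0 between -0.003 and 0.003 m and angle between the x axis of full_1_center and the x axis of bay_0, either way round below 0.06 rad and angle between full_1_center's own z axis and vertical below 0.06 rad) or (x of full_1_center in the frame of bay_1 between -0.004 and 0.004 m and y of full_1_center in the frame of bay_1 between -0.003 and 0.003 m and z of full_1_center in the frame of bay_1 between -0.003 and 0.003 m and angle between the x axis of full_1_center and the x axis of bay_1, either way round below 0.06 rad and angle between full_1_center's own z axis and vertical below 0.06 rad) or (x of full_1_center in the frame of bay_2 between -0.004 and 0.004 m and y of full_1_center in the frame of bay_2 between -0.003 and 0.003 m and z of full_1_center in the frame of bay_2 between -0.003 and 0.003 m and angle between the x axis of full_1_center and the x axis of bay_2, either way round below 0.06 rad and angle between full_1_center's own z axis and vertical below 0.06 rad) or (x of full_1_center in the frame of bay_3 between -0.004 and 0.004 m and y of full_1_center in the frame of bay_3 between -0.003 and 0.003 m and z of full_1_center in the frame of bay_3 between -0.003 and 0.003 m and angle between the x axis of full_1_center and the x axis of bay_3, either way round below 0.06 rad and angle between full_1_center's own z axis and vertical below 0.06 rad)) and ((x of full_2_center in the frame of bay_0 between -0.004 and 0.004 m and y of full_2_center in the frame of bay_0 between -0.003 and 0.003 m and z of full_2_center in the frame of bay_0 between -0.003 and 0.003 m and angle between the x axis of full_2_center and the x axis of bay_0, either way round below 0.06 rad and angle between full_2_center's own z axis and vertical below 0.06 rad) or (x of full_2_center in the frame of bay_1 between -0.004 and 0.004 m and y of full_2_center in the frame of bay_1 between -0.003 and 0.003 m and z of full_2_center in the frame of bay_1 between -0.003 and 0.003 m and angle between the x axis of full_2_center and the x axis of bay_1, either way round below 0.06 rad and angle between full_2_center's own z axis and vertical below 0.06 rad) or (x of full_2_center in the frame of bay_2 between -0.004 and 0.004 m and y of full_2_center in the frame of bay_2 between -0.003 and 0.003 m and z of full_2_center in the frame of bay_2 between -0.003 and 0.003 m and angle between the x axis of full_2_center and the x axis of bay_2, either way round below 0.06 rad and angle between full_2_center's own z axis and vertical below 0.06 rad) or (x of full_2_center in the frame of bay_3 between -0.004 and 0.004 m and y of full_2_center in the frame of bay_3 between -0.003 and 0.003 m and z of full_2_center in the frame of bay_3 between -0.003 and 0.003 m and angle between the x axis of full_2_center and the x axis of bay_3, either way round below 0.06 rad and angle between full_2_center's own z axis and vertical below 0.06 rad)) and ((x of full_3_center in the frame of bay_0 between -0.004 and 0.004 m and y of full_3_center in the frame of bay_0 between -0.003 and 0.003 m and z of full_3_center in the frame of bay_0 between -0.003 and 0.003 m and angle between the x axis of full_3_center and the x axis of bay_0, either way round below 0.06 rad and angle between full_3_center's own z axis and vertical below 0.06 rad) or (x of full_3_center in the frame of bay_1 between -0.004 and 0.004 m and y of full_3_center in the frame of bay_1 between -0.003 and 0.003 m and z of full_3_center in the frame of bay_1 between -0.003 and 0.003 m and angle between the x axis of full_3_center and the x axis of bay_1, either way round below 0.06 rad and angle between full_3_center's own z axis and vertical below 0.06 rad) or (x of full_3_center in the frame of bay_2 between -0.004 and 0.004 m and y of full_3_center in the frame of bay_2 between -0.003 and 0.003 m and z of full_3_center in the frame of bay_2 between -0.003 and 0.003 m and angle between the x axis of full_3_center and the x axis of bay_2, either way round below 0.06 rad and angle between full_3_center's own z axis and vertical below 0.06 rad) or (x of full_3_center in the frame of bay_3 between -0.004 and 0.004 m and y of full_3_center in the frame of bay_3 between -0.003 and 0.003 m and z of full_3_center in the frame of bay_3 between -0.003 and 0.003 m and angle between the x axis of full_3_center and the x axis of bay_3, either way round below 0.06 rad and angle between full_3_center's own z axis and vertical below 0.06 rad)) and value of joint clamp_bar below 0.004 m and linear speed of each of full_0, full_1, full_2, full_3, empty_0, empty_1, empty_2, empty_3 below 0.02 m/s); the robot touches nothing.
It fails at once if the timer is disturbed (moved more than 3 cm or tipped over) (distance of timer from where it was at the start of the episode above 0.03 m or angle between timer's own z axis and vertical above 0.5 rad).
It fails at once if the beaker is disturbed (moved more than 3 cm or tipped over) (distance of beaker from where it was at the start of the episode above 0.03 m or angle between beaker's own z axis and vertical above 0.5 rad).
It fails at once if the jar is disturbed (moved more than 3 cm or tipped over) (distance of seal_jar from where it was at the start of the episode above 0.03 m or angle between seal_jar's own z axis and vertical above 0.5 rad).
Of empty_0, empty_1, empty_2, empty_3 only 2 to 3 are there at a start; the rules pass over those that are not, and their reading is None.
Of full_0, full_1, full_2, full_3 only 3 to 4 are there at a start; the rules pass over those that are not, and their reading is None.
At some moment in a run one of full_0, full_1, full_2, full_3 may be knocked a few centimetres aside while the robot is not near it.
It also fails if it takes over 210 s, if anything falls off the work surface, if the arm or the gripper's body presses on something with over 40 N, if the wrist force passes 120 N, or if a joint passes its speed limit or range.

## Working session

There is one attempt and no reset: what is moved stays moved. The work goes in short steps, Python scripts to look and compute and a tool call to move; the robot and the scene stay as the last step left them, time stands still between calls to the robot, and variables do not carry over. Pictures are saved under pics/ and viewed, and the job is handed in when it is done.

Besides the shell and the picture viewer there is one more tool, called after ">>>" as name(argument=value, ...) on one line, values as JSON. drive_tool: Moves the arm, as the interface text tells. Its arguments: {"type":"object","properties":{"deltas":{"type":"array","items":{"type":"object","properties":{"slide":{"type":"array","items":{"type":"number"}},"delta_rot":{"type":"array","items":{"type":"number"}},"hand":{"type":"number"}}}}},"required":["deltas"]}

```bash
mkdir -p pics; ls; cat > h.py <<'E'
import numpy as np, cv2
from bench import ctrl
def shot(n,f):
    c=ctrl.camera(n); cv2.imwrite('pics/'+f+'.png',c['frame'][:,:,::-1]); np.savez('pics/'+f,**{k:c[k] for k in('frame','mtx','R','t')}); return c
def ray(c,u,v,z):
    K,R,t=c['mtx'],c['R'],c['t']; d=R.T@np.linalg.inv(K)@np.array([u,v,1.]); o=-R.T@t
    return o+d*(z-o[2])/d[2]
def proj(c,X):
    p=c['mtx']@(c['R']@np.array(X,float)+c['t']); return p[:2]/p[2]
E
python3 - <<'E'
from h import *
print(ctrl.get_obs(),ctrl.tcp_to_grasp)
for n in('side','top','wrist'):
    c=shot(n,n+'0'); print(n,-c['R'].T@c['t'],c['R'].round(2).tolist(),c['mtx'].round(1).tolist())
E
```

```text
pics
{'time_s': 0.0, 'q': array([-1.49931307e+00,  1.81567396e-01,  1.60802759e+00, -4.34385386e-05,
        1.35381632e+00, -2.06267957e-01]), 'dq': array([-0.00049026,  0.00085945,  0.00058108,  0.0012334 ,  0.00157084,
       -0.00107617]), 'joint_efforts': array([-1.30457251e-03, -4.44880271e+01, -3.51343668e+01, -5.33336624e-04,
        8.97788443e-03, -4.32787135e-05]), 'eef_pos': array([ 0.15764089, -0.55237339,  0.23035988]), 'eef_rot': array([-9.08690873e-04,  9.90371212e-01,  1.38434227e-01,  4.00777096e-05]), 'wrist_force': array([-0.12444123, -0.88618042, -0.3530427 ]), 'torque': array([ 0.03893459, -0.02311494, -0.03139451]), 'opening': 1.0014596893329917} 0.0187
side [ 0.61679992 -0.99904188  0.66562649] [[1.0, 0.04, 0.0], [0.02, -0.48, -0.88], [-0.04, 0.88, -0.48]] [[390.0, 0.0, 314.6], [0.0, 390.0, 201.6], [0.0, 0.0, 1.0]]
top [0.40838754 0.06647518 1.33738456] [[-0.02, -1.0, -0.0], [-0.99, 0.02, -0.11], [0.11, 0.0, -0.99]] [[491.9, 0.0, 316.8], [0.0, 491.9, 203.1], [0.0, 0.0, 1.0]]
wrist [ 0.22442739 -0.5327369   0.37238845] [[0.28, -0.96, -0.0], [-0.93, -0.27, 0.27], [-0.26, -0.07, -0.96]] [[281.6, 0.0, 317.7], [0.0, 281.6, 196.4], [0.0, 0.0, 1.0]]
```

View pics/top0.png

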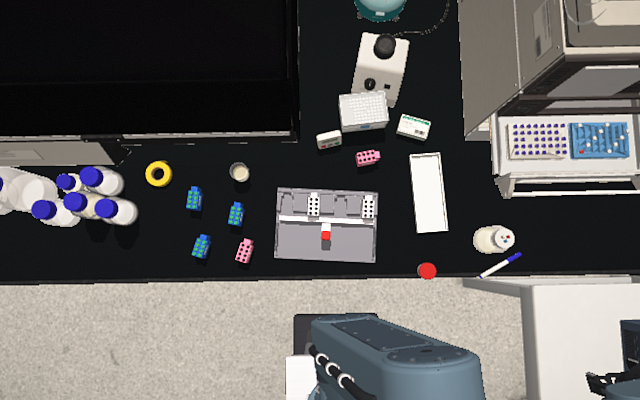

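View pics/side0.png

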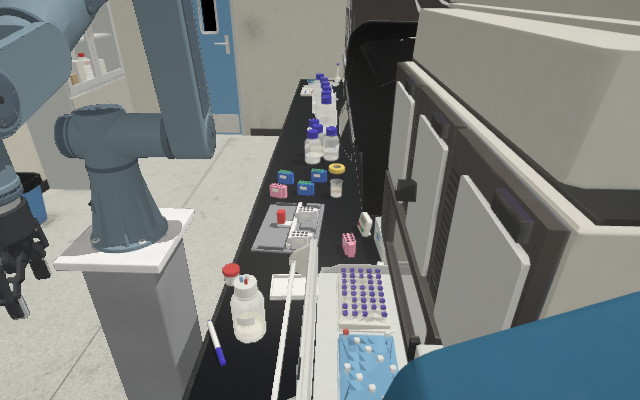

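View pics/wrist0.png

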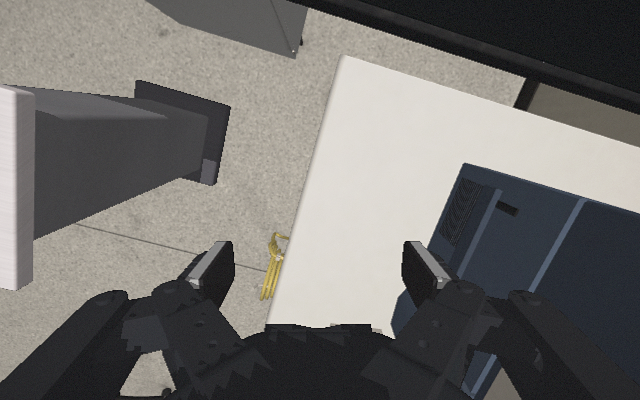

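```bash
python3 - <<'E'
from h import *
f=np.load('pics/top0.npz')['frame'][:,:,::-1]
cv2.imwrite('pics/z1.png',cv2.resize(f[150:280,130:270],None,fx=5,fy=4.6,interpolation=cv2.INTER_CUBIC))
cv2.imwrite('pics/z2.png',cv2.resize(f[130:280,270:460],None,fx=4,fy=4,interpolation=cv2.INTER_CUBIC))
E
```

```text
(no output)
```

View pics/z1.png

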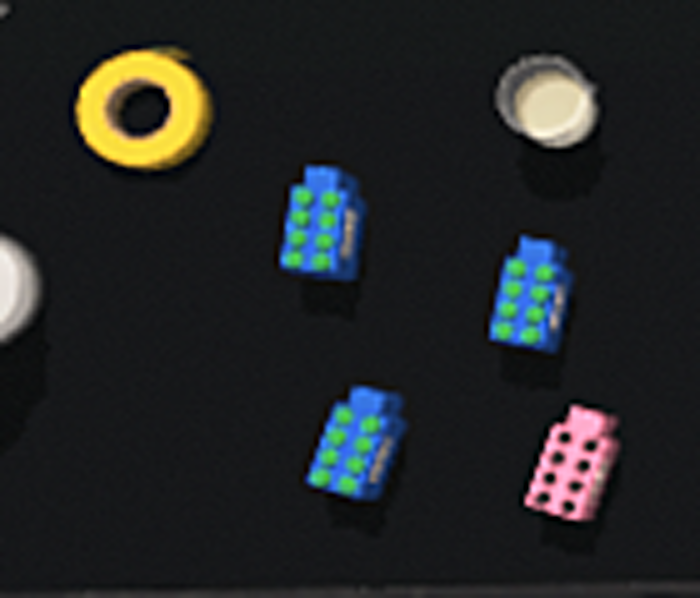

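View pics/z2.png

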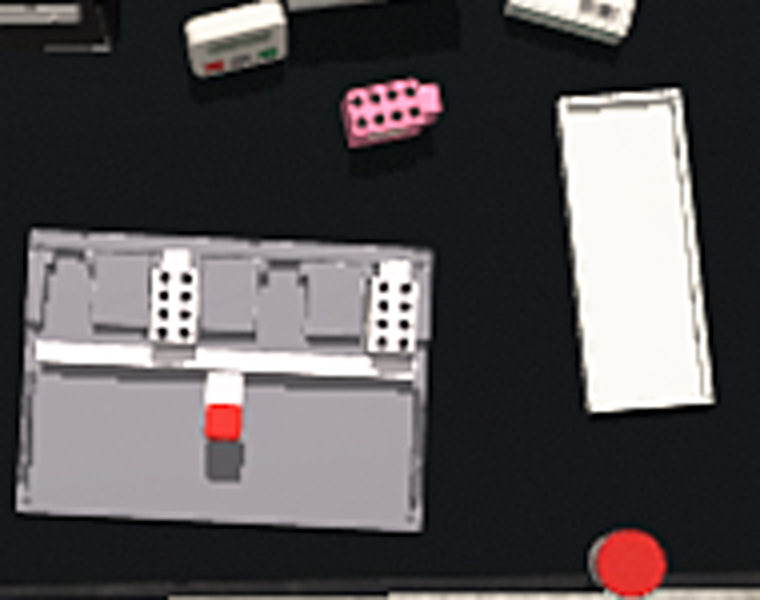

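```bash
python3 - <<'E'
from h import *
from scipy.spatial.transform import Rotation as Ro
c=dict(np.load('pics/top0.npz'))
def p2(u,v): return 270+u/4-.4,130+v/4-.4
def p1(u,v): return 130+u/5-.4,150+v/4.6-.4
P=lambda q,z: ray(c,*q,z)[:2].round(4)
print('carrier FL FR BR BL',[P(p2(*q),.008) for q in[(17,514),(421,530),(433,250),(31,232)]])
print('tray',[P(p2(*q),.014) for q in[(558,97),(680,88),(714,403),(588,411)]])
print('knob',P(p2(223,421),.062))
print('empt1 noseTop',P(p2(176,252),.052),'rear',P(p2(174,342),.052)); print('empt3',P(p2(397,262),.052),P(p2(390,352),.052))
for q in[((321,168),(317,275)),((541,238),(523,349)),((377,388),(336,498))]:
    a,b=P(p1(*q[0]),.044),P(p1(*q[1]),.044); d=a-b; print('full',a,b,np.linalg.norm(d),np.arctan2(d[1],d[0]))
print('beaker',P(p1(545,110),.0),'jar',P(p2(630,565),.042),'timer',P(p2(235,40),.05),'pink',P(p2(390,112),.044),P(p1(570,465),.044))
hsv=cv2.cvtColor(c['frame'],cv2.COLOR_RGB2HSV)
m=cv2.inRange(hsv,(45,120,80),(75,255,255)); n,l,s,ce=cv2.connectedComponentsWithStats(m)
print(ce[1:].round(1).tolist(),s[1:,4])
print(Ro.from_quat([0.990371212,1.38434227e-01,0,-9e-4]).as_matrix().round(3))
E
```

```text
carrier FL FR BR BL [array([0.4105, 0.1854]), array([ 0.3947, -0.0855]), array([ 0.5839, -0.0997]), array([0.6015, 0.1741])]
tray [array([ 0.687 , -0.1879]), array([ 0.6916, -0.2716]), array([ 0.4758, -0.2844]), array([ 0.472 , -0.1995])]
knob [0.4677 0.0466]
empt1 noseTop [0.58   0.0751] rear [0.5205 0.0775]
empt3 [ 0.5706 -0.0703] [ 0.5112 -0.0639]
full [0.6046 0.3932] [0.5425 0.3947] 0.06211811330038933 -0.024149893397515814
full [0.5616 0.2762] [0.4978 0.2858] 0.06451821448242345 -0.14934978816568162
full [0.4769 0.3626] [0.4149 0.3836] 0.06545991139621257 -0.32658143469061873
beaker [0.644  0.2811] jar [ 0.3698 -0.2171] timer [0.7223 0.0331] pink [ 0.6727 -0.0696] [0.4312 0.2612]
[[337.5, 142.5], [190.2, 192.4], [195.7, 193.0], [189.8, 196.8], [195.0, 197.5], [189.1, 201.4], [194.5, 202.0], [188.5, 206.0], [194.0, 206.5], [233.1, 207.9], [238.5, 209.0], [232.2, 212.4], [237.8, 213.6], [231.3, 217.0], [236.7, 218.0], [230.4, 221.8], [236.0, 222.5], [198.5, 240.0], [203.9, 241.9], [197.0, 244.7], [202.3, 246.0], [195.5, 249.0], [200.8, 250.8], [194.0, 253.5], [199.1, 254.9]] [2 5 7 6 6 7 6 6 8 8 8 5 5 7 7 5 8 6 8 7 7 6 6 8 8]
[[ 0.962  0.274 -0.   ]
 [ 0.274 -0.962  0.002]
 [ 0.    -0.002 -1.   ]]
```

```bash
cat >> h.py <<'E'
from scipy.spatial.transform import Rotation as Ro
def pose():
    o=ctrl.get_obs(); q=o['eef_rot']; M=Ro.from_quat([q[1],q[2],q[3],q[0]]).as_matrix(); return o,o['eef_pos'],M
def plan(p,yaw):
    "tool-frame deltas (fractions): rotation rotvec first, then slide in the NEW frame"
    o,x,M=pose(); T=np.array([[np.cos(yaw),np.sin(yaw),0],[np.sin(yaw),-np.cos(yaw),0],[0,0,-1.]])
    rv=Ro.from_matrix(M.T@T).as_rotvec()
    d=np.array(p)-x
    print('t',round(o['time_s'],2),'tcp',x.round(4),'yaw',round(np.arctan2(M[1,0],M[0,0]),4),'F',o['wrist_force'].round(1),'open',round(o['opening'],3))
    print('rot frac',(rv/np.pi).round(4),'slide frac old',(M.T@d/.05).round(3),' new',(T.T@d/.05).round(3))
E
python3 -c "
from h import *
plan([.468,.047,.15],-.064)"
```

```text
t 0.15 tcp [ 0.1577 -0.5525  0.2306] yaw 0.2778 F [-0.2 -0.1  0.2] open 1.0
rot frac [-0.0004 -0.      0.1088] slide frac old [ 9.257 -9.827  1.627]  new [  5.427 -12.363   1.612]
```

>>> drive_tool(deltas=[{"slide":[0,0,-0.3],"delta_rot":[0,0,0.0544],"hand":1},{"slide":[0,0,0],"delta_rot":[0,0,0.0544],"hand":1},{"slide":[0.42,-0.95,0],"delta_rot":[0,0,0],"hand":1},{"slide":[0.42,-0.95,0],"delta_rot":[0,0,0],"hand":1},{"slide":[0.42,-0.95,0],"delta_rot":[0,0,0],"hand":1}])

```text
time_s: 0.78
eef_pos: [0.2301, -0.4132, 0.2459]
eef_rot: [-0.0, 0.999, -0.032, 0.0]
wrist_force: [-0.1, 0.1, 0.4]
opening: 0.999
```

>>> drive_tool(deltas=[{"slide":[0.42,-0.95,0.1],"delta_rot":[0,0,0],"hand":1},{"slide":[0.42,-0.95,0.1],"delta_rot":[0,0,0],"hand":1},{"slide":[0.42,-0.95,0.1],"delta_rot":[0,0,0],"hand":1},{"slide":[0.42,-0.95,0.1],"delta_rot":[0,0,0],"hand":1},{"slide":[0.42,-0.95,0.1],"delta_rot":[0,0,0],"hand":1}])

```text
time_s: 1.4
eef_pos: [0.3501, -0.1829, 0.2212]
eef_rot: [0.0, 0.999, -0.032, 0.0]
wrist_force: [0.6, 0.0, 0.6]
opening: 1.0
```

```bash
python3 -c "
from h import *
plan([.468,.047,.15],-.064)"
```

```text
t 1.4 tcp [ 0.3501 -0.1829  0.2212] yaw -0.0645 F [0.6 0.  0.6] open 1.0
rot frac [ 0.0001 -0.0001 -0.0002] slide frac old [ 2.056 -4.741  1.423]  new [ 2.059 -4.74   1.423]
```

>>> drive_tool(deltas=[{"slide":[0.41,-0.95,0.1],"delta_rot":[0,0,0],"hand":1},{"slide":[0.41,-0.95,0.1],"delta_rot":[0,0,0],"hand":1},{"slide":[0.41,-0.95,0.1],"delta_rot":[0,0,0],"hand":1},{"slide":[0.41,-0.95,0.1],"delta_rot":[0,0,0],"hand":1},{"slide":[0.41,-0.95,0.1],"delta_rot":[0,0,0],"hand":1}])

```text
time_s: 2.02
eef_pos: [0.4676, 0.0477, 0.1961]
eef_rot: [0.0, 0.999, -0.032, 0.0]
wrist_force: [1.0, 0.1, -0.1]
opening: 0.997
```

```bash
python3 -c "
from h import *
c=shot('wrist','w1')
plan([.468,.047,.15],-.064)
print(-c['R'].T@c['t'],c['R'].round(3).tolist())
print(proj(c,[.468,.047,.062]))"
```

```text
t 2.08 tcp [0.469  0.0524 0.1956] yaw -0.0617 F [-3.6  2.8  1. ] open 1.002
rot frac [-0.0011 -0.0003  0.0007] slide frac old [-0.013  0.111  0.912]  new [-0.012  0.108  0.912]
[0.53683604 0.0445057  0.33803153] [[-0.063, -0.998, 0.001], [-0.961, 0.061, 0.271], [-0.27, 0.016, -0.963]]
[319.16659284 187.95114381]
```

View pics/w1.png

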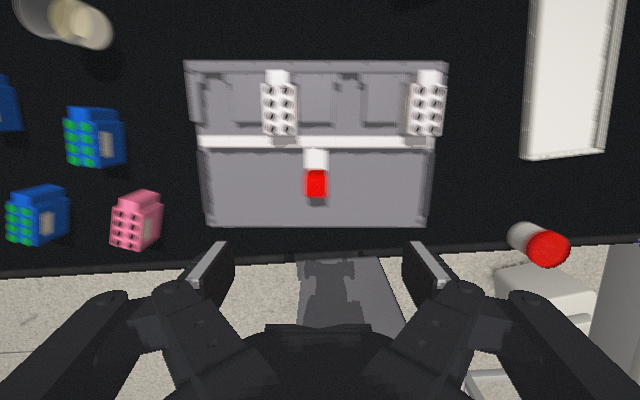

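```bash
python3 - <<'E'
from h import *
for i in range(5): ctrl.camera('side')
c=shot('wrist','w2')
plan([.468,.047,.15],-.064)
f=c['frame'];hsv=cv2.cvtColor(f,cv2.COLOR_RGB2HSV)
m=cv2.inRange(hsv,(0,150,120),(8,255,255));m[:,400:]=0
ys,xs=np.nonzero(m); print(xs.min(),xs.max(),ys.min(),ys.max())
cv2.imwrite('pics/w2z.png',cv2.resize(f[50:240,180:460][:,:,::-1],None,fx=2.8,fy=2.8,interpolation=cv2.INTER_CUBIC))
E
```

```text
t 2.38 tcp [0.4668 0.045  0.1963] yaw -0.0653 F [-0.1 -0.4  0.2] open 0.999
rot frac [ 0.0001  0.     -0.0004] slide frac old [ 0.021 -0.042  0.926]  new [ 0.021 -0.041  0.926]
305 327 170 197
```

View pics/w2z.png

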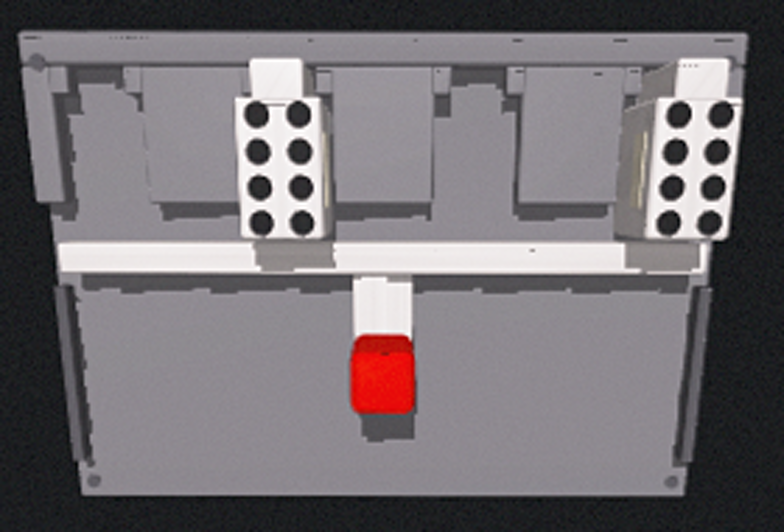

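```bash
python3 - <<'E'
from h import *
c=dict(np.load('pics/w2.npz')); f=c['frame']; g=cv2.cvtColor(f,cv2.COLOR_RGB2GRAY)
q=lambda u,v:(180+(u+.5)/2.8-.5,50+(v+.5)/2.8-.5)
P=lambda u,v,z: ray(c,*q(u,v),z)[:2]
FL,FR=P(79,495,.008),P(685,495,.008); d=FL-FR; print('front',FL,FR,np.linalg.norm(d),'yaw',np.arctan2(-d[0],d[1]))
yaw=np.arctan2(-d[0],d[1])
m=((g<70)).astype(np.uint8)
n,l,s,ce=cv2.connectedComponentsWithStats(m)
W=[(ce[i],s[i,4]) for i in range(1,n) if 15<s[i,4]<120 and 80<ce[i][1]<140 and 250<ce[i][0]<450 ]
for w,a in W: print(w.round(1),a,ray(c,*w,.052)[:2].round(4))
p=ray(c,316,(170+197)/2,.062); print('knob',ray(c,316,176+ (197-176)/2,.062),P(382,380,.062))
for nm,L,R in[('bay0',(78,190),(150,200)),('bay2',(436,200),(518,200))]:
    print(nm,P(*L,.020),P(*R,.020))
ux=np.array([np.cos(yaw),np.sin(yaw)]);uy=np.array([-ux[1],ux[0]])
O=(FL+FR)/2+.113*ux
print('origin',O)
for k,y in enumerate([.108,.036,-.036,-.108]): print('bay',k,O+.035*ux+y*uy)
E
```

```text
front [0.41265928 0.18754914] [ 0.39527572 -0.08364354] 0.27174924775699055 yaw -0.06401279619785684
[271.3  90.4] 53 [0.5631 0.0843]
[286.4  90.3] 55 [0.5622 0.07  ]
[422.3  90.5] 55 [ 0.5539 -0.0595]
[437.3  90.5] 55 [ 0.553  -0.0738]
[271.8 103.6] 51 [0.5511 0.0851]
[286.8 103.6] 52 [0.5502 0.0707]
[420.9 103.6] 54 [ 0.542  -0.0585]
[435.6 103.5] 54 [ 0.5412 -0.0728]
[272.4 116.5] 52 [0.5392 0.0859]
[287.4 116.5] 50 [0.5382 0.0713]
[419.7 116.4] 53 [ 0.5301 -0.0578]
[434.4 116.5] 54 [ 0.5291 -0.0722]
[273.  129.2] 47 [0.5271 0.0865]
[287.5 129.2] 49 [0.5262 0.0722]
[418.5 129.3] 51 [ 0.5179 -0.057 ]
[433.  129.2] 49 [ 0.517  -0.0714]
knob [0.4686851  0.04771344 0.062     ] [0.46982335 0.0475311 ]
bay0 [0.54290948 0.16119924] [0.53741415 0.1338608 ]
bay2 [0.53034864 0.02267266] [ 0.52832156 -0.00922698]
origin [0.51673606 0.04472429]
bay 0 [0.55857304 0.15026418]
bay 1 [0.55396727 0.07841164]
bay 2 [0.54936149 0.00655911]
bay 3 [ 0.54475572 -0.06529343]
```

>>> drive_tool(deltas=[{"slide":[0.03,-0.04,0.9],"delta_rot":[0,0,0],"hand":1},{"slide":[0,0,0.9],"delta_rot":[0,0,0],"hand":1},{"slide":[0,0,0.9],"delta_rot":[0,0,0],"hand":1},{"slide":[0,0,0.6],"delta_rot":[0,0,0],"hand":1},{"slide":[0,0,0],"delta_rot":[0,0,0],"hand":0.2}])

```text
time_s: 3.0
eef_pos: [0.4665, 0.0469, 0.0296]
eef_rot: [-0.0, 0.999, -0.033, -0.003]
wrist_force: [0.3, 0.3, 0.4]
opening: 0.816
```

>>> drive_tool(deltas=[{"slide":[0,0,0],"delta_rot":[0,0,0],"hand":0},{"slide":[0,0,0],"delta_rot":[0,0,0],"hand":0},{"slide":[0,0,0],"delta_rot":[0,0,0],"hand":0},{"slide":[0,0,0],"delta_rot":[0,0,0],"hand":0},{"slide":[0,0,0],"delta_rot":[0,0,0],"hand":0}])

```text
time_s: 3.62
eef_pos: [0.4704, 0.0468, 0.0332]
eef_rot: [0.001, 0.999, -0.032, 0.002]
wrist_force: [-1.3, -5.3, 4.9]
opening: 0.271
```

>>> drive_tool(deltas=[{"slide":[-0.2,0,0],"delta_rot":[0,0,0],"hand":0},{"slide":[-0.2,0,0],"delta_rot":[0,0,0],"hand":0},{"slide":[-0.2,0,0],"delta_rot":[0,0,0],"hand":0},{"slide":[-0.15,0,0],"delta_rot":[0,0,0],"hand":0},{"slide":[0,0,0],"delta_rot":[0,0,0],"hand":0}])

```text
time_s: 4.25
eef_pos: [0.4347, 0.0491, 0.0332]
eef_rot: [0.001, 0.999, -0.032, 0.004]
wrist_force: [9.0, -5.4, -3.3]
opening: 0.267
```

```bash
python3 -c "
from h import *
c=shot('wrist','w3')
plan([.468,.047,.15],-.064)"
```

```text
t 4.3 tcp [0.4348 0.0491 0.0332] yaw -0.064 F [ 6.9 -5.3 -2.4] open 0.271
rot frac [ 0.0005 -0.0026 -0.    ] slide frac old [ 0.685  0.004 -2.33 ]  new [ 0.666  0.    -2.336]
```

View pics/w3.png

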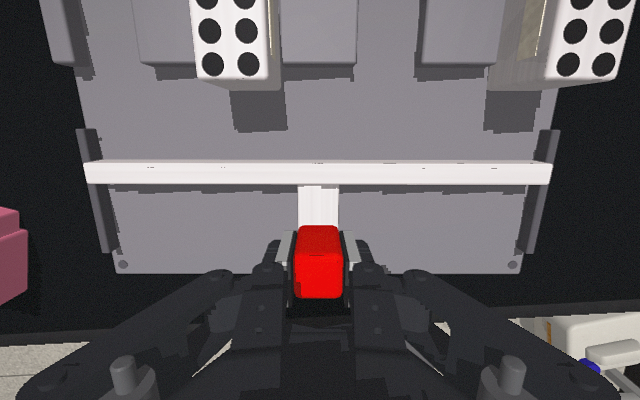

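>>> drive_tool(deltas=[{"slide":[-0.06,0,0],"delta_rot":[0,0,0],"hand":0},{"slide":[-0.06,0,0],"delta_rot":[0,0,0],"hand":0},{"slide":[0,0,0],"delta_rot":[0,0,0],"hand":0},{"slide":[0,0,0],"delta_rot":[0,0,0],"hand":0},{"slide":[0,0,0],"delta_rot":[0,0,0],"hand":0}])

```text
time_s: 4.92
eef_pos: [0.4346, 0.0491, 0.0335]
eef_rot: [0.001, 0.999, -0.033, 0.01]
wrist_force: [31.4, -3.2, -34.2]
opening: 0.27
```

>>> drive_tool(deltas=[{"slide":[0.1,0,0],"delta_rot":[0,0,0],"hand":0},{"slide":[0,0,0],"delta_rot":[0,0,0],"hand":0.8},{"slide":[0,0,0],"delta_rot":[0,0,0],"hand":0.8},{"slide":[0,0,0],"delta_rot":[0,0,0],"hand":0.8},{"slide":[0,0,-0.4],"delta_rot":[0,0,0],"hand":0.8}])

```text
time_s: 5.55
eef_pos: [0.4285, 0.0507, 0.0503]
eef_rot: [-0.0, 0.999, -0.032, -0.002]
wrist_force: [1.7, 0.2, 0.0]
opening: 0.8
```

>>> drive_tool(deltas=[{"slide":[0,0,-0.9],"delta_rot":[0,0,0],"hand":0.8},{"slide":[0,0,-0.9],"delta_rot":[0,0,0],"hand":0.8},{"slide":[0,0,-0.6],"delta_rot":[0,0,0],"hand":0.62},{"slide":[0,0,0],"delta_rot":[0,0,0],"hand":0.62},{"slide":[0,0,0],"delta_rot":[0,0,0],"hand":0.62}])

```text
time_s: 6.18
eef_pos: [0.4296, 0.0505, 0.1704]
eef_rot: [-0.0, 0.999, -0.032, -0.001]
wrist_force: [-1.3, -0.0, 0.3]
opening: 0.621
```

```bash
python3 -c "
from h import *
c=shot('wrist','w4')
plan([.5447,.0782,.1],-.063)
c=shot('top','t4')"
```

```text
t 6.22 tcp [0.4292 0.0505 0.1699] yaw -0.064 F [-0.2  0.7 -0.1] open 0.618
rot frac [-0.0001  0.0008 -0.0003] slide frac old [ 2.272 -0.699  1.394]  new [ 2.27  -0.698  1.399]
```

View pics/w4.png

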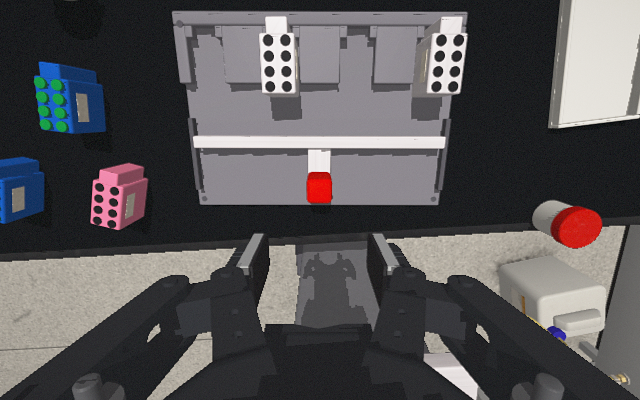

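>>> drive_tool(deltas=[{"slide":[0.76,-0.23,0],"delta_rot":[0,0,0],"hand":0.62},{"slide":[0.76,-0.23,0.4],"delta_rot":[0,0,0],"hand":0.62},{"slide":[0.75,-0.23,0.8],"delta_rot":[0,0,0],"hand":0.62},{"slide":[0,0,0],"delta_rot":[0,0,0],"hand":0.62},{"slide":[0,0,0],"delta_rot":[0,0,0],"hand":0.62}])

```text
time_s: 6.9
eef_pos: [0.5447, 0.0775, 0.1103]
eef_rot: [-0.0, 0.999, -0.032, -0.001]
wrist_force: [-0.3, -0.5, 1.0]
opening: 0.621
```

```bash
python3 -c "
from h import *
c=shot('wrist','w5')
plan([.5447,.0782,.026],-.063)"
```

```text
t 6.95 tcp [0.5454 0.0774 0.1118] yaw -0.064 F [-0.1  0.1 -0.4] open 0.618
rot frac [ 0.     -0.     -0.0003] slide frac old [-0.016 -0.015  1.715]  new [-0.015 -0.015  1.715]
```

View pics/w5.png

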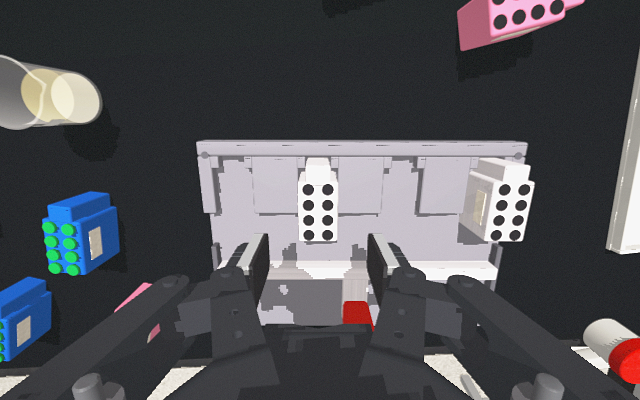

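>>> drive_tool(deltas=[{"slide":[0,0,0.8],"delta_rot":[0,0,0],"hand":0.62},{"slide":[0,0,0.6],"delta_rot":[0,0,0],"hand":0.62},{"slide":[0,0,0.3],"delta_rot":[0,0,0],"hand":0.62},{"slide":[0,0,0],"delta_rot":[0,0,0],"hand":0.62},{"slide":[0,0,0],"delta_rot":[0,0,0],"hand":0.2}])

```text
time_s: 7.58
eef_pos: [0.5471, 0.0774, 0.0281]
eef_rot: [0.0, 0.999, -0.032, 0.002]
wrist_force: [-0.7, -0.1, -0.5]
opening: 0.424
```

>>> drive_tool(deltas=[{"slide":[0,0,0],"delta_rot":[0,0,0],"hand":0},{"slide":[0,0,0],"delta_rot":[0,0,0],"hand":0},{"slide":[0,0,0],"delta_rot":[0,0,0],"hand":0},{"slide":[0,0,-0.4],"delta_rot":[0,0,0],"hand":0},{"slide":[0,0,-0.8],"delta_rot":[0,0,0],"hand":0}])

```text
time_s: 8.2
eef_pos: [0.5444, 0.0776, 0.0859]
eef_rot: [-0.0, 0.999, -0.032, -0.002]
wrist_force: [0.1, -0.3, -0.1]
opening: 0.344
```

```bash
python3 -c "
from h import *
c=shot('wrist','w6')
plan([.626,-.2335,.10],.056)"
```

```text
t 8.25 tcp [0.5487 0.0775 0.0924] yaw -0.0636 F [ 3.8 -0.   3. ] open 0.34
rot frac [ 0.0001 -0.0021 -0.0381] slide frac old [ 1.938  6.109 -0.138]  new [ 1.195  6.296 -0.151]
```

View pics/w6.png

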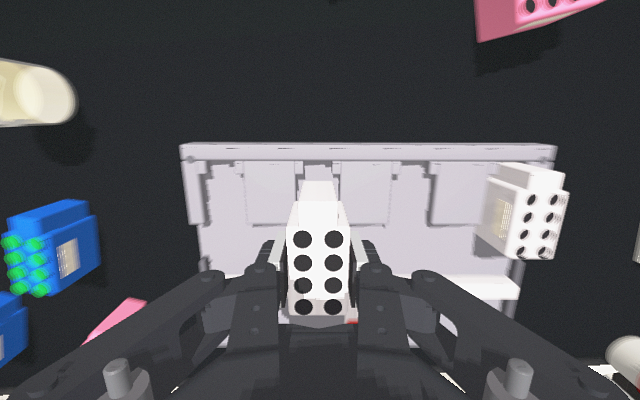

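>>> drive_tool(deltas=[{"slide":[0,0,-0.4],"delta_rot":[0,0,-0.038],"hand":0},{"slide":[0.17,0.9,0],"delta_rot":[0,0,0],"hand":0},{"slide":[0.17,0.9,0],"delta_rot":[0,0,0],"hand":0},{"slide":[0.17,0.9,0],"delta_rot":[0,0,0],"hand":0},{"slide":[0.17,0.9,0],"delta_rot":[0,0,0],"hand":0}])

```text
time_s: 8.88
eef_pos: [0.5903, -0.1018, 0.1069]
eef_rot: [0.0, 1.0, 0.028, 0.001]
wrist_force: [0.9, 0.1, -1.1]
opening: 0.336
```

>>> drive_tool(deltas=[{"slide":[0.17,0.9,0],"delta_rot":[0,0,0],"hand":0},{"slide":[0.17,0.9,0],"delta_rot":[0,0,0],"hand":0},{"slide":[0.17,0.88,0],"delta_rot":[0,0,0],"hand":0},{"slide":[0,0,0],"delta_rot":[0,0,0],"hand":0},{"slide":[0,0,0],"delta_rot":[0,0,0],"hand":0}])

```text
time_s: 9.5
eef_pos: [0.6223, -0.2323, 0.1062]
eef_rot: [-0.0, 1.0, 0.027, -0.0]
wrist_force: [-0.3, -0.3, -0.8]
opening: 0.336
```

```bash
python3 -c "
from h import *
c=shot('wrist','w7')
shot('top','t7')
plan([.626,-.2335,.024],.056)"
```

```text
t 9.6 tcp [ 0.6224 -0.2314  0.1062] yaw 0.0565 F [-0.2  0.  -1. ] open 0.334
rot frac [-0.0002  0.0002  0.0002] slide frac old [0.071 0.047 1.644]  new [0.07  0.046 1.644]
```

View pics/w7.png

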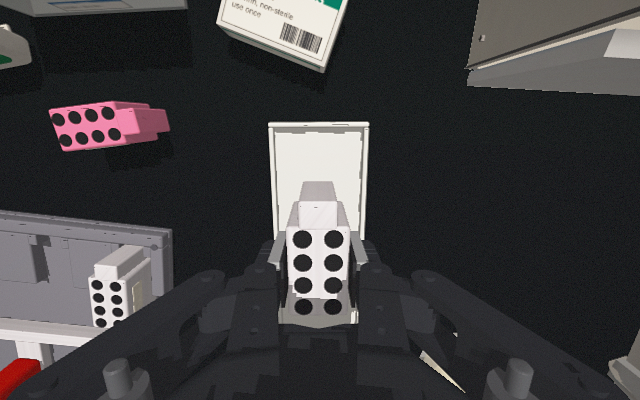

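View pics/t7.png

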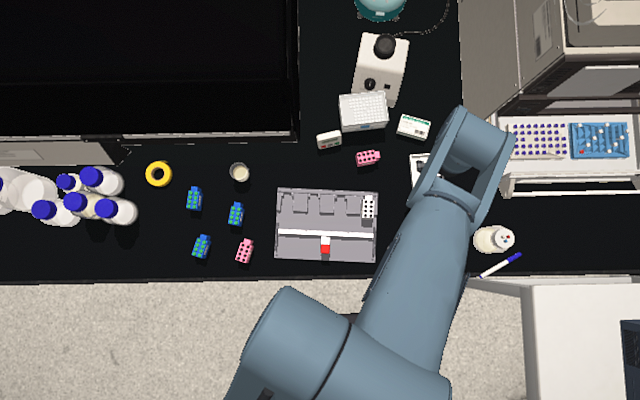

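>>> drive_tool(deltas=[{"slide":[0,0,0.7],"delta_rot":[0,0,0],"hand":0},{"slide":[0,0,0.5],"delta_rot":[0,0,0],"hand":0},{"slide":[0,0,0.3],"delta_rot":[0,0,0],"hand":0},{"slide":[0,0,0.1],"delta_rot":[0,0,0],"hand":0},{"slide":[0,0,0],"delta_rot":[0,0,0],"hand":0}])

```text
time_s: 10.22
eef_pos: [0.623, -0.2326, 0.0268]
eef_rot: [0.0, 1.0, 0.028, 0.0]
wrist_force: [0.3, 0.0, -1.1]
opening: 0.337
```

>>> drive_tool(deltas=[{"slide":[0,0,0.02],"delta_rot":[0,0,0],"hand":0.6},{"slide":[0,0,0],"delta_rot":[0,0,0],"hand":0.6},{"slide":[0,0,-0.3],"delta_rot":[0,0,0],"hand":0.6},{"slide":[0,0,-0.7],"delta_rot":[0,0,0],"hand":0.6},{"slide":[0,0,-0.7],"delta_rot":[0,0,0],"hand":0.6}])

```text
time_s: 10.85
eef_pos: [0.6228, -0.2329, 0.1124]
eef_rot: [0.0, 1.0, 0.028, 0.0]
wrist_force: [-0.0, -0.5, 0.1]
opening: 0.597
```

```bash
python3 -c "
from h import *
c=shot('wrist','w8')
plan([.5355,-.0653,.11],-.063)"
```

```text
t 10.9 tcp [ 0.6257 -0.2344  0.1186] yaw 0.0556 F [ 2.8 -1.1  3.5] open 0.599
rot frac [ 0.0015 -0.0025  0.0377] slide frac old [-1.615 -3.478  0.141]  new [-2.013 -3.262  0.171]
```

View pics/w8.png

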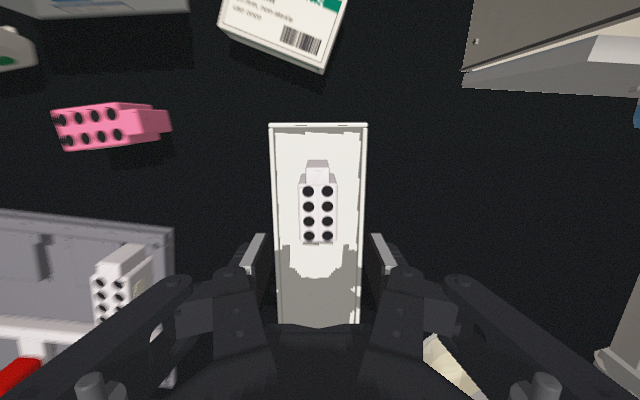

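>>> drive_tool(deltas=[{"slide":[0,0,0],"delta_rot":[0,0,0.0377],"hand":0.6},{"slide":[-0.5,-0.82,0],"delta_rot":[0,0,0],"hand":0.6},{"slide":[-0.5,-0.82,0],"delta_rot":[0,0,0],"hand":0.6},{"slide":[-0.5,-0.82,0],"delta_rot":[0,0,0],"hand":0.6},{"slide":[-0.5,-0.8,0.2],"delta_rot":[0,0,0],"hand":0.6}])

```text
time_s: 11.52
eef_pos: [0.5336, -0.063, 0.1023]
eef_rot: [0.001, 0.999, -0.032, 0.002]
wrist_force: [0.4, 0.2, -0.3]
opening: 0.6
```

>>> drive_tool(deltas=[{"slide":[0,0,0],"delta_rot":[0,0,0],"hand":0.6},{"slide":[0,0,0],"delta_rot":[0,0,0],"hand":0.6},{"slide":[0,0,0],"delta_rot":[0,0,0],"hand":0.6},{"slide":[0,0,0],"delta_rot":[0,0,0],"hand":0.6},{"slide":[0,0,0],"delta_rot":[0,0,0],"hand":0.6}])

```text
time_s: 12.15
eef_pos: [0.5333, -0.0643, 0.1003]
eef_rot: [0.0, 0.999, -0.032, -0.0]
wrist_force: [-0.1, -0.5, -0.7]
opening: 0.599
```

```bash
python3 -c "
from h import *
c=shot('wrist','w9')
plan([.5355,-.0653,.026],-.063)"
```

```text
t 12.2 tcp [ 0.5332 -0.0642  0.1002] yaw -0.0638 F [-0.1  0.5  0.1] open 0.601
rot frac [-0.      0.     -0.0003] slide frac old [0.047 0.019 1.484]  new [0.047 0.019 1.484]
```

View pics/w9.png

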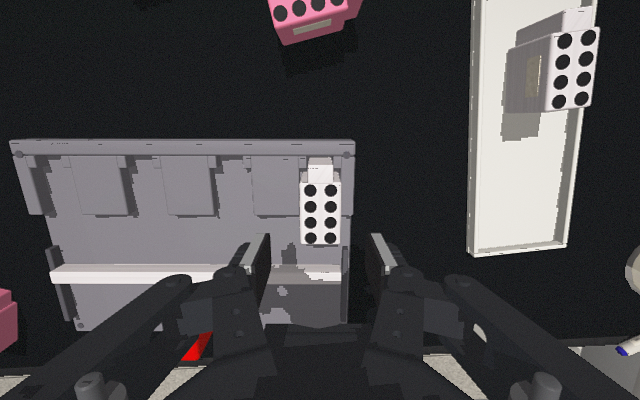

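>>> drive_tool(deltas=[{"slide":[0.04,0.02,0.6],"delta_rot":[0,0,0],"hand":0.6},{"slide":[0,0,0.6],"delta_rot":[0,0,0],"hand":0.6},{"slide":[0,0,0.25],"delta_rot":[0,0,0],"hand":0.6},{"slide":[0,0,0],"delta_rot":[0,0,0],"hand":0.6},{"slide":[0,0,0],"delta_rot":[0,0,0],"hand":0.2}])

```text
time_s: 12.82
eef_pos: [0.5359, -0.0652, 0.0289]
eef_rot: [0.0, 1.0, -0.031, 0.001]
wrist_force: [-0.2, -1.1, -0.2]
opening: 0.401
```

>>> drive_tool(deltas=[{"slide":[0,0,0],"delta_rot":[0,0,0],"hand":0},{"slide":[0,0,0],"delta_rot":[0,0,0],"hand":0},{"slide":[0,0,0],"delta_rot":[0,0,0],"hand":0},{"slide":[0,0,-0.4],"delta_rot":[0,0,0],"hand":0},{"slide":[0,0,-0.8],"delta_rot":[0,0,0],"hand":0}])

```text
time_s: 13.45
eef_pos: [0.5331, -0.0642, 0.0868]
eef_rot: [-0.001, 0.999, -0.032, -0.002]
wrist_force: [0.7, 0.5, -1.0]
opening: 0.342
```

```bash
python3 -c "
from h import *
plan([.526,-.239,.10],.056)"
```

```text
t 13.45 tcp [ 0.5331 -0.0642  0.0868] yaw -0.0632 F [ 0.7  0.5 -1. ] open 0.342
rot frac [-0.0005  0.0014 -0.0379] slide frac old [ 0.077  3.497 -0.269]  new [-0.338  3.482 -0.264]
```

>>> drive_tool(deltas=[{"slide":[0,0,-0.27],"delta_rot":[0,0,-0.0379],"hand":0},{"slide":[-0.08,0.87,0],"delta_rot":[0,0,0],"hand":0},{"slide":[-0.08,0.87,0],"delta_rot":[0,0,0],"hand":0},{"slide":[-0.08,0.87,0],"delta_rot":[0,0,0],"hand":0},{"slide":[-0.08,0.87,0],"delta_rot":[0,0,0],"hand":0}])

```text
time_s: 14.08
eef_pos: [0.5285, -0.2407, 0.1013]
eef_rot: [-0.0, 1.0, 0.028, -0.0]
wrist_force: [0.3, 0.5, 0.7]
opening: 0.338
```

>>> drive_tool(deltas=[{"slide":[0,0,0],"delta_rot":[0,0,0],"hand":0},{"slide":[0,0,0],"delta_rot":[0,0,0],"hand":0},{"slide":[0,0,0],"delta_rot":[0,0,0],"hand":0},{"slide":[0,0,0],"delta_rot":[0,0,0],"hand":0},{"slide":[0,0,0],"delta_rot":[0,0,0],"hand":0}])

```text
time_s: 14.7
eef_pos: [0.5289, -0.2388, 0.1014]
eef_rot: [0.0, 1.0, 0.029, 0.0]
wrist_force: [-0.8, -0.5, -1.6]
opening: 0.34
```

```bash
python3 -c "
from h import *
c=shot('wrist','w10')
plan([.526,-.239,.025],.056)"
```

```text
t 14.75 tcp [ 0.5289 -0.239   0.1013] yaw 0.0568 F [ 0.7  0.5 -0.8] open 0.34
rot frac [-0.      0.      0.0002] slide frac old [-0.058 -0.003  1.527]  new [-0.058 -0.003  1.527]
```

View pics/w10.png

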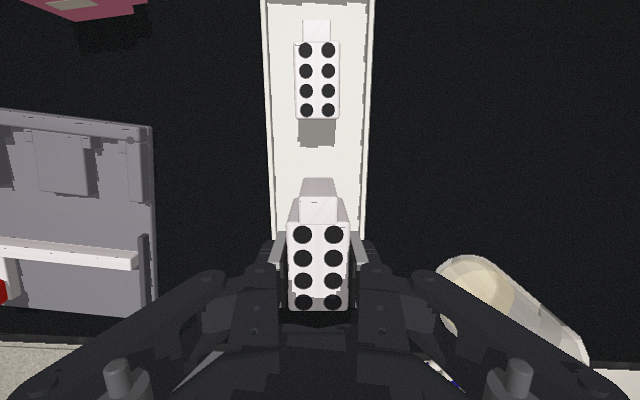

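>>> drive_tool(deltas=[{"slide":[-0.05,0,0.6],"delta_rot":[0,0,0],"hand":0},{"slide":[0,0,0.5],"delta_rot":[0,0,0],"hand":0},{"slide":[0,0,0.3],"delta_rot":[0,0,0],"hand":0},{"slide":[0,0,0.1],"delta_rot":[0,0,0],"hand":0},{"slide":[0,0,0],"delta_rot":[0,0,0],"hand":0}])

```text
time_s: 15.38
eef_pos: [0.5266, -0.2398, 0.0266]
eef_rot: [0.0, 1.0, 0.028, 0.0]
wrist_force: [0.4, 0.3, -0.4]
opening: 0.341
```

>>> drive_tool(deltas=[{"slide":[0,0,0],"delta_rot":[0,0,0],"hand":0.6},{"slide":[0,0,0],"delta_rot":[0,0,0],"hand":0.6},{"slide":[0,0,-0.3],"delta_rot":[0,0,0],"hand":0.6},{"slide":[0,0,-0.7],"delta_rot":[0,0,0],"hand":0.6},{"slide":[0,0,-0.8],"delta_rot":[0,0,0],"hand":0.6}])

```text
time_s: 16.0
eef_pos: [0.5261, -0.2395, 0.118]
eef_rot: [-0.0, 1.0, 0.028, -0.0]
wrist_force: [0.7, -0.4, -0.4]
opening: 0.599
```

>>> drive_tool(deltas=[{"slide":[0,-0.9,-0.3],"delta_rot":[0,0,0],"hand":0.6},{"slide":[0,-0.9,0],"delta_rot":[0,0,0],"hand":0.6},{"slide":[0,-0.9,0],"delta_rot":[0,0,0],"hand":0.6},{"slide":[0,-0.9,0],"delta_rot":[0,0,0],"hand":0.6},{"slide":[0,-0.9,0],"delta_rot":[0,0,0],"hand":0.6}])

```text
time_s: 16.62
eef_pos: [0.514, -0.0137, 0.1328]
eef_rot: [0.0, 1.0, 0.028, 0.001]
wrist_force: [0.8, 0.4, 0.1]
opening: 0.601
```

```bash
python3 - <<'E'
from h import *
c=shot('wrist','w11')
c=shot('top','t11')
plan([.52,.28,.11],-.15)
hsv=cv2.cvtColor(c['frame'],cv2.COLOR_RGB2HSV)
m=cv2.inRange(hsv,(45,120,80),(75,255,255)); n,l,s,ce=cv2.connectedComponentsWithStats(m)
P=[ray(c,*ce[i],.047)[:2] for i in range(1,n) if s[i,4]>3]; P=np.array(P)
print(len(P))
from scipy.cluster.hierarchy import fcluster,linkage
k=fcluster(linkage(P,'single'),.03,'distance')
for j in set(k):
    q=P[k==j]
    if len(q)<6: print(q);continue
    m=q.mean(0); d=np.linalg.svd(q-m)[2][0]; d*=np.sign(d[0]); print(len(q),m.round(4),'yaw',np.arctan2(d[1],d[0]).round(3))
E
```

```text
t 16.73 tcp [ 0.5132 -0.0113  0.1325] yaw 0.0601 F [ 0.2 -0.5 -0.4] open 0.603
rot frac [-0.0003 -0.0003  0.0669] slide frac old [ 0.484 -5.807  0.455]  new [-0.737 -5.781  0.449]
24
8 [0.5686 0.3965] yaw -0.112
8 [0.4414 0.3777] yaw -0.338
8 [0.5245 0.2845] yaw -0.188
```

View pics/t11.png

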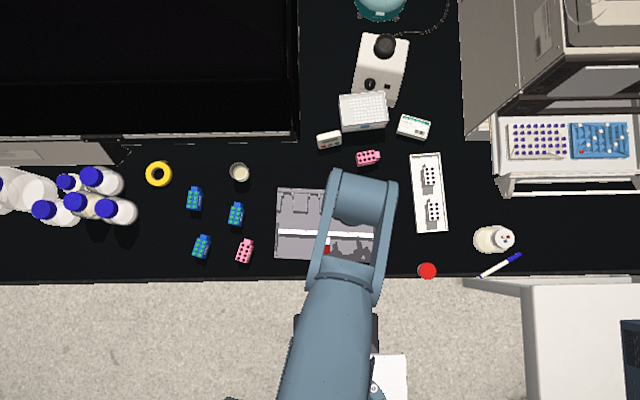

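```bash
python3 -c "
from h import *
plan([.5245,.2845,.12],-.188)"
```

```text
t 16.73 tcp [ 0.5132 -0.0113  0.1325] yaw 0.0601 F [ 0.2 -0.5 -0.4] open 0.603
rot frac [-0.0003 -0.0002  0.079 ] slide frac old [ 0.58  -5.892  0.255]  new [-0.885 -5.854  0.249]
```

>>> drive_tool(deltas=[{"slide":[0,-0.6,0],"delta_rot":[0,0,0.04],"hand":0.6},{"slide":[0,-0.6,0],"delta_rot":[0,0,0.039],"hand":0.6},{"slide":[-0.2,-0.95,0],"delta_rot":[0,0,0],"hand":0.6},{"slide":[-0.2,-0.95,0],"delta_rot":[0,0,0],"hand":0.6},{"slide":[-0.2,-0.95,0],"delta_rot":[0,0,0],"hand":0.6}])

```text
time_s: 17.35
eef_pos: [0.5126, 0.1913, 0.1326]
eef_rot: [-0.0, 0.995, -0.096, 0.001]
wrist_force: [0.2, -0.7, -0.5]
opening: 0.6
```

```bash
python3 -c "
from h import *
plan([.5245,.2845,.12],-.188)"
```

```text
t 17.35 tcp [0.5126 0.1913 0.1326] yaw -0.1929 F [ 0.2 -0.7 -0.5] open 0.6
rot frac [-0.0001 -0.0006 -0.0016] slide frac old [-0.125 -1.875  0.253]  new [-0.115 -1.876  0.252]
```

>>> drive_tool(deltas=[{"slide":[-0.06,-0.94,0.25],"delta_rot":[0,0,0],"hand":0.6},{"slide":[-0.05,-0.9,0],"delta_rot":[0,0,0],"hand":0.6},{"slide":[0,0,0],"delta_rot":[0,0,0],"hand":0.6},{"slide":[0,0,0],"delta_rot":[0,0,0],"hand":0.6},{"slide":[0,0,0],"delta_rot":[0,0,0],"hand":0.6}])

```text
time_s: 17.98
eef_pos: [0.5243, 0.2805, 0.1192]
eef_rot: [0.0, 0.995, -0.097, 0.0]
wrist_force: [0.3, 0.1, -0.2]
opening: 0.6
```

```bash
cat >> h.py <<'E'
from scipy.cluster.hierarchy import fcluster,linkage
def caps(c,z=.047,minpx=3):
    hsv=cv2.cvtColor(c['frame'],cv2.COLOR_RGB2HSV)
    m=cv2.inRange(hsv,(45,120,80),(80,255,255)); n,l,s,ce=cv2.connectedComponentsWithStats(m)
    I=[i for i in range(1,n) if s[i,4]>minpx]; P=np.array([ray(c,*ce[i],z)[:2] for i in I]); U=np.array([ce[i] for i in I])
    k=fcluster(linkage(P,'single'),.026,'distance')
    for j in set(k):
        q=P[k==j]
        if len(q)<6: print('partial',len(q),q.mean(0).round(4));continue
        m=q.mean(0); d=np.linalg.svd(q-m)[2][0]; d*=np.sign(d[0]); print(len(q),m.round(4),'yaw',np.arctan2(d[1],d[0]).round(4),'px',U[k==j].mean(0).round(1))
E
python3 - <<'E'
from h import *
c=shot('wrist','w12')
caps(c,.047,20)
plan([.5245,.2845,.02],-.188)
E
```

```text
8 [0.5254 0.2865] yaw -0.1881 px [311.3 207. ]
8 [0.5689 0.3974] yaw -0.1267 px [160.3 180.7]
t 18.02 tcp [0.5244 0.2806 0.1191] yaw -0.1938 F [ 0.6 -0.5 -0.3] open 0.602
rot frac [ 0.     -0.0001 -0.0018] slide frac old [-0.013 -0.078  1.983]  new [-0.012 -0.078  1.983]
```

View pics/w12.png

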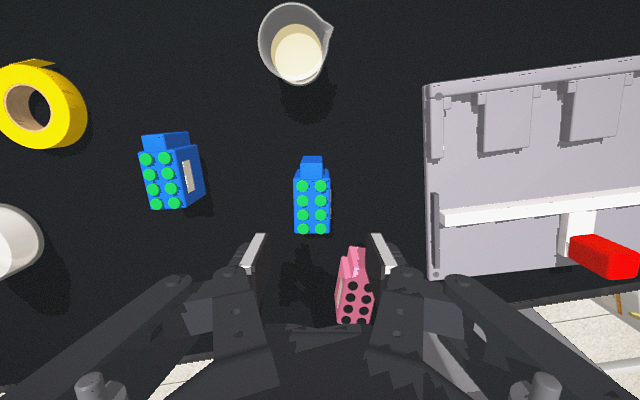

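>>> drive_tool(deltas=[{"slide":[0,-0.12,0.5],"delta_rot":[0,0,-0.0018],"hand":0.6},{"slide":[0,0,0.8],"delta_rot":[0,0,0],"hand":0.6},{"slide":[0,0,0.68],"delta_rot":[0,0,0],"hand":0.6},{"slide":[0,0,0],"delta_rot":[0,0,0],"hand":0.6},{"slide":[0,0,0],"delta_rot":[0,0,0],"hand":0.2}])

```text
time_s: 18.65
eef_pos: [0.5263, 0.2875, 0.0212]
eef_rot: [-0.0, 0.996, -0.094, 0.001]
wrist_force: [0.6, 1.0, 0.6]
opening: 0.402
```

>>> drive_tool(deltas=[{"slide":[0,0,0],"delta_rot":[0,0,0],"hand":0},{"slide":[0,0,0],"delta_rot":[0,0,0],"hand":0},{"slide":[0,0,0],"delta_rot":[0,0,0],"hand":0},{"slide":[0,0,-0.8],"delta_rot":[0,0,0],"hand":0},{"slide":[0,0,-1.0],"delta_rot":[0,0,0],"hand":0}])

```text
time_s: 19.27
eef_pos: [0.5239, 0.2874, 0.1097]
eef_rot: [0.001, 0.996, -0.093, -0.001]
wrist_force: [0.3, 0.5, 0.1]
opening: 0.335
```

```bash
python3 - <<'E'
from h import *
c=shot('wrist','w13')
plan([.5525,.1505,.11],-.064)
E
```

```text
t 19.32 tcp [0.5286 0.2892 0.1183] yaw -0.1861 F [4.3 2.6 3.4] open 0.341
rot frac [-0.0013 -0.0027 -0.0388] slide frac old [0.982 2.638 0.161]  new [0.655 2.737 0.165]
```

View pics/w13.png

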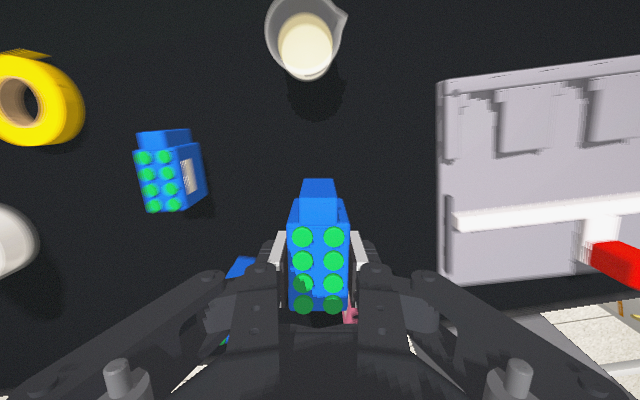

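```bash
python3 - <<'E'
from h import *
plan([.5466,.1510,.085],-.064)
E
```

```text
t 19.32 tcp [0.5286 0.2892 0.1183] yaw -0.1861 F [4.3 2.6 3.4] open 0.341
rot frac [-0.0013 -0.0027 -0.0388] slide frac old [0.86  2.652 0.66 ]  new [0.536 2.734 0.665]
```

>>> drive_tool(deltas=[{"slide":[0,0,0],"delta_rot":[0,0,-0.0388],"hand":0},{"slide":[0.19,0.9,0],"delta_rot":[0,0,0],"hand":0},{"slide":[0.19,0.9,0.2],"delta_rot":[0,0,0],"hand":0},{"slide":[0.19,0.9,0.2],"delta_rot":[0,0,0],"hand":0},{"slide":[0,0,0],"delta_rot":[0,0,0],"hand":0}])

```text
time_s: 19.95
eef_pos: [0.5448, 0.1484, 0.0891]
eef_rot: [0.0, 0.999, -0.034, -0.001]
wrist_force: [0.3, 0.4, -1.0]
opening: 0.336
```

>>> drive_tool(deltas=[{"slide":[0,0,0],"delta_rot":[0,0,0],"hand":0},{"slide":[0,0,0],"delta_rot":[0,0,0],"hand":0},{"slide":[0,0,0],"delta_rot":[0,0,0],"hand":0},{"slide":[0,0,0],"delta_rot":[0,0,0],"hand":0},{"slide":[0,0,0],"delta_rot":[0,0,0],"hand":0}])

```text
time_s: 20.58
eef_pos: [0.5449, 0.1515, 0.0898]
eef_rot: [-0.0, 0.999, -0.032, 0.0]
wrist_force: [0.6, -0.0, -2.0]
opening: 0.341
```

```bash
python3 - <<'E'
from h import *
c=shot('wrist','w14')
plan([.5466,.1510,.085],-.064)
cv2.imwrite('pics/w14z.png',cv2.resize(c['frame'][120:330,200:440][:,:,::-1],None,fx=3.2,fy=2.8,interpolation=cv2.INTER_CUBIC))
E
```

```text
t 20.62 tcp [0.5449 0.1514 0.0898] yaw -0.0643 F [ 0.  -1.3 -1.6] open 0.338
rot frac [-0.     -0.     -0.0001] slide frac old [0.035 0.006 0.096]  new [0.035 0.006 0.096]
```

View pics/w14z.png

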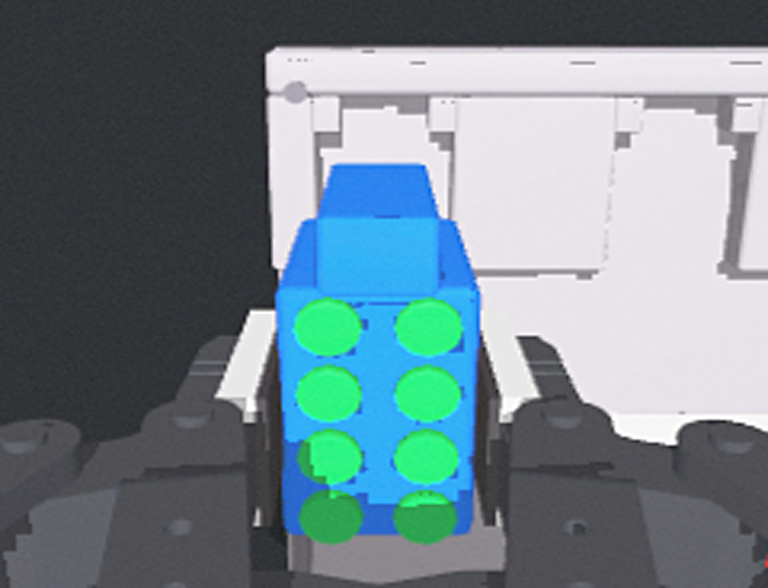

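```bash
python3 - <<'E'
from h import *
c=dict(np.load('pics/w14.npz'));f=c['frame']
_,x,M=pose()
def T(u,v,z): 
    p=ray(c,u,v,z); return (M.T@(p-x))[:2].round(4)
q=lambda u,v:(200+(u+.5)/3.2-.5,120+(v+.5)/2.8-.5)
for n,z,L,R in[('throat',.02,(340,115),(430,115)),('bay',.02,(316,200),(455,200)),('nose bottom',x[2]-.020,(331,166),(425,166)),('nose top',x[2]+.024,(317,225),(438,225))]:
    a,b=T(*q(*L),z),T(*q(*R),z); print(n,a,b,(a+b)/2,b-a)
g=cv2.cvtColor(f,cv2.COLOR_RGB2GRAY)
print(g[160,290:350]); print(g[185,290:350])
E
```

```text
throat [ 0.0375 -0.0099] [0.0375 0.0113] [0.0375 0.0007] [0.     0.0212]
bay [ 0.0139 -0.016 ] [0.0139 0.0178] [0.0139 0.0009] [0.     0.0338]
nose bottom [ 0.0343 -0.0097] [0.0343 0.0076] [ 0.0343  -0.00105] [0.     0.0173]
nose top [ 0.0344 -0.0094] [0.0344 0.0071] [ 0.0344  -0.00115] [0.     0.0165]
[233 232 233 233 233 234 234 212 229 233 232 232 233 233 235 228 140 229
 236 234 235 234 234 234 235 234 234 235 234 234 233 233 235 237 182 160
 159 162 161 160 160 164 162 153 209 234 234 234 233 233 232 232 216 225
 232 234 233 233 233 233]
[231 231 231 232 231 231 233 230 180 129 139 207 144 113 117 117 120 120
 117 117 116 117 119 120 118 121 119 121 117 118 117 122 118 118 118 118
 118 116 120 121 119 120 118 111 161 231 235 233 233 237 173 164 216 233
 232 232 232 231 232 232]
```

```bash
python3 - <<'E'
from h import *
c=dict(np.load('pics/w14.npz'))
_,x,M=pose()
q=lambda u,v:(200+(u+.5)/3.2-.5,120+(v+.5)/2.8-.5)
for v in(48,95,132,268): print(v,(M.T@(ray(c,*q(400,v),.02)-x))[:2].round(4))
E
```

```text
48 [0.0552 0.0041]
95 [0.0429 0.0042]
132 [0.0329 0.0042]
268 [-0.0061  0.0046]
```

>>> drive_tool(deltas=[{"slide":[0.1,0.036,0],"delta_rot":[0,0,0],"hand":0},{"slide":[0,0,0.4],"delta_rot":[0,0,0],"hand":0},{"slide":[0,0,0.2],"delta_rot":[0,0,0],"hand":0},{"slide":[0,0,0],"delta_rot":[0,0,0],"hand":0},{"slide":[0,0,0],"delta_rot":[0,0,0],"hand":0}])

```text
time_s: 21.25
eef_pos: [0.5502, 0.1491, 0.0602]
eef_rot: [-0.0, 0.999, -0.032, 0.0]
wrist_force: [-0.7, -0.2, -1.0]
opening: 0.339
```

```bash
python3 - <<'E'
from h import *
c=shot('wrist','w15')
plan([.5466,.1510,.028],-.064)
cv2.imwrite('pics/w15z.png',cv2.resize(c['frame'][120:330,200:440][:,:,::-1],None,fx=3.2,fy=2.8,interpolation=cv2.INTER_CUBIC))
E
```

```text
t 21.3 tcp [0.5503 0.1491 0.0604] yaw -0.0646 F [-0.5 -0.5 -1.2] open 0.338
rot frac [-0.     -0.0003 -0.0002] slide frac old [-0.078 -0.033  0.648]  new [-0.077 -0.034  0.648]
```

View pics/w15z.png

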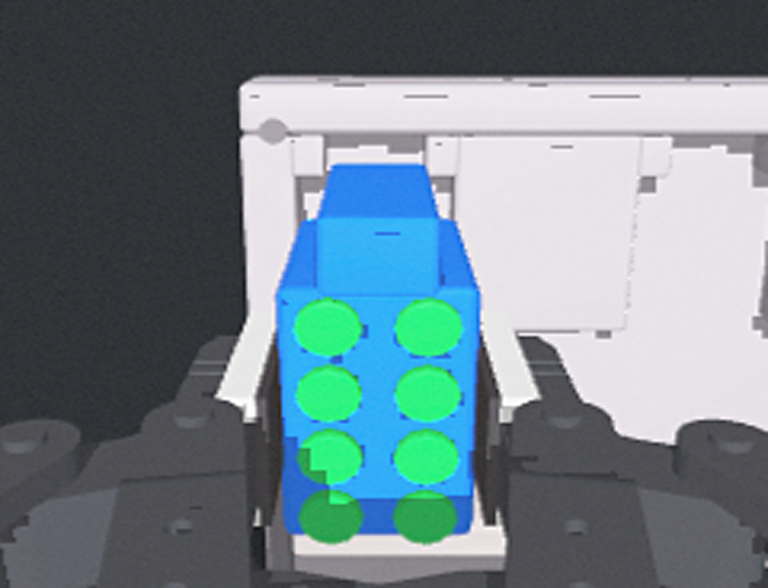

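>>> drive_tool(deltas=[{"slide":[0,-0.006,0.2],"delta_rot":[0,0,0],"hand":0},{"slide":[0,0,0.2],"delta_rot":[0,0,0],"hand":0},{"slide":[0,0,0.15],"delta_rot":[0,0,0],"hand":0},{"slide":[0,0,0.06],"delta_rot":[0,0,0],"hand":0},{"slide":[0,0,0],"delta_rot":[0,0,0],"hand":0}])

```text
time_s: 21.92
eef_pos: [0.5492, 0.1494, 0.0298]
eef_rot: [0.0, 0.999, -0.032, -0.001]
wrist_force: [-5.3, -1.2, 9.0]
opening: 0.339
```

```bash
python3 - <<'E'
from h import *
c=shot('wrist','w16')
plan([.5466,.1510,.028],-.064)
cv2.imwrite('pics/w16z.png',cv2.resize(c['frame'][120:330,200:440][:,:,::-1],None,fx=3.2,fy=2.8,interpolation=cv2.INTER_CUBIC))
E
```

```text
t 21.98 tcp [0.5492 0.1494 0.0298] yaw -0.0644 F [-5.  -1.   8.1] open 0.337
rot frac [ 0.0001  0.0005 -0.0001] slide frac old [-0.054 -0.029  0.037]  new [-0.054 -0.029  0.037]
```

View pics/w16z.png

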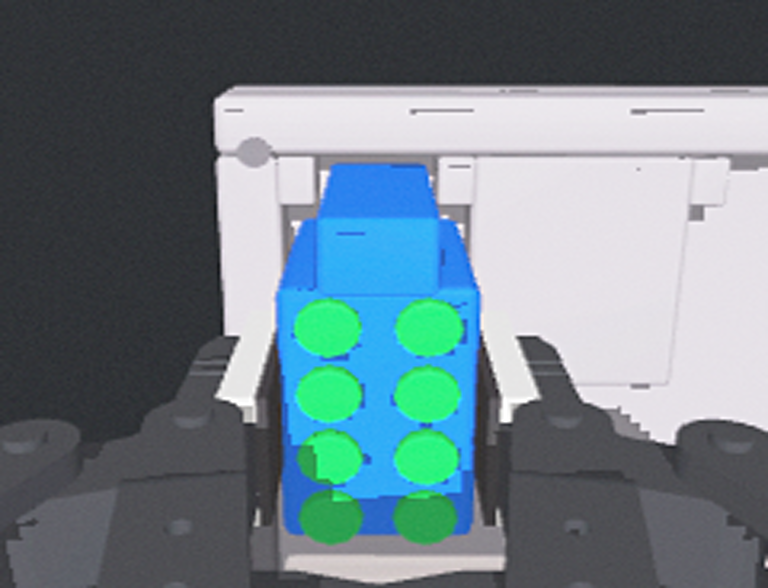

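>>> drive_tool(deltas=[{"slide":[0,0,0],"delta_rot":[0,0,0],"hand":0.55},{"slide":[0,0,0],"delta_rot":[0,0,0],"hand":0.55},{"slide":[0,0,-0.3],"delta_rot":[0,0,0],"hand":0.55},{"slide":[0,0,-0.7],"delta_rot":[0,0,0],"hand":0.55},{"slide":[0,0,-0.7],"delta_rot":[0,0,0],"hand":0.6}])

```text
time_s: 22.6
eef_pos: [0.5499, 0.1494, 0.116]
eef_rot: [-0.0, 0.999, -0.032, 0.0]
wrist_force: [0.7, 0.1, 0.4]
opening: 0.6
```

>>> drive_tool(deltas=[{"slide":[0,0,0],"delta_rot":[0,0,0],"hand":0.6},{"slide":[0,0,0],"delta_rot":[0,0,0],"hand":0.6},{"slide":[0,0,0],"delta_rot":[0,0,0],"hand":0.6},{"slide":[0,0,0],"delta_rot":[0,0,0],"hand":0.6},{"slide":[0,0,0],"delta_rot":[0,0,0],"hand":0.6}])

```text
time_s: 23.22
eef_pos: [0.5494, 0.1493, 0.1137]
eef_rot: [0.0, 0.999, -0.032, -0.001]
wrist_force: [-0.0, 0.1, 0.9]
opening: 0.599
```

```bash
python3 - <<'E'
from h import *
c=shot('wrist','w17')
caps(c,.055,15)
caps(c,.047,15)
plan([.5686,.397,.13],-.12)
E
```

```text
8 [0.5488 0.1502] yaw -0.0626 px [317.7 213.2]
partial 5 [0.5669 0.3817]
partial 2 [0.4572 0.3661]
8 [0.546  0.1504] yaw -0.0626 px [317.7 213.2]
partial 5 [0.5649 0.3911]
partial 2 [0.4507 0.3749]
t 23.27 tcp [0.5496 0.1494 0.1138] yaw -0.0647 F [-0.8  0.6 -0.7] open 0.6
rot frac [0.     0.0003 0.0176] slide frac old [ 0.06  -4.967 -0.324]  new [-0.215 -4.963 -0.324]
```

View pics/w17.png

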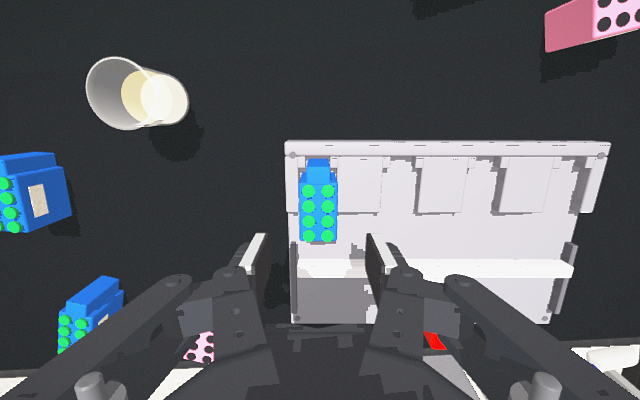

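>>> drive_tool(deltas=[{"slide":[0,-0.9,-0.3],"delta_rot":[0,0,0.0176],"hand":0.6},{"slide":[0,-1,0],"delta_rot":[0,0,0],"hand":0.6},{"slide":[-0.07,-1,0],"delta_rot":[0,0,0],"hand":0.6},{"slide":[-0.07,-1,0],"delta_rot":[0,0,0],"hand":0.6},{"slide":[-0.07,-1,0],"delta_rot":[0,0,0],"hand":0.6}])

```text
time_s: 23.9
eef_pos: [0.5661, 0.3957, 0.1291]
eef_rot: [0.0, 0.998, -0.06, -0.0]
wrist_force: [0.4, 0.5, 0.3]
opening: 0.6
```

>>> drive_tool(deltas=[{"slide":[0,0,0],"delta_rot":[0,0,0],"hand":0.6},{"slide":[0,0,0],"delta_rot":[0,0,0],"hand":0.6},{"slide":[0,0,0],"delta_rot":[0,0,0],"hand":0.6},{"slide":[0,0,0],"delta_rot":[0,0,0],"hand":0.6},{"slide":[0,0,0],"delta_rot":[0,0,0],"hand":0.6}])

```text
time_s: 24.52
eef_pos: [0.5665, 0.3934, 0.1295]
eef_rot: [-0.0, 0.998, -0.06, 0.0]
wrist_force: [0.4, 0.2, 0.2]
opening: 0.602
```

```bash
python3 - <<'E'
from h import *
c=shot('wrist','w18')
caps(c,.047,15)
plan([.5686,.397,.02],-.12)
E
```

```text
8 [0.5459 0.1437] yaw -0.032 px [622.1 192.1]
partial 4 [0.4546 0.376 ]
8 [0.5693 0.3985] yaw -0.1241 px [312.3 200.7]
t 24.57 tcp [0.5665 0.3935 0.1295] yaw -0.1208 F [ 0.5 -0.9  0.7] open 0.601
rot frac [-0.     -0.0001 -0.0002] slide frac old [ 0.033 -0.074  2.19 ]  new [ 0.034 -0.074  2.19 ]
```

View pics/w18.png

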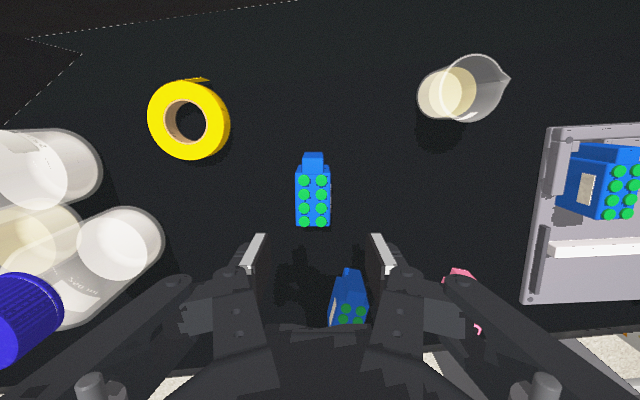

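>>> drive_tool(deltas=[{"slide":[0.05,-0.1,0.6],"delta_rot":[0,0,0],"hand":0.6},{"slide":[0,0,0.9],"delta_rot":[0,0,0],"hand":0.6},{"slide":[0,0,0.68],"delta_rot":[0,0,0],"hand":0.6},{"slide":[0,0,0],"delta_rot":[0,0,0],"hand":0.6},{"slide":[0,0,0],"delta_rot":[0,0,0],"hand":0.2}])

```text
time_s: 25.2
eef_pos: [0.5704, 0.3992, 0.0219]
eef_rot: [-0.001, 0.998, -0.06, 0.001]
wrist_force: [0.2, 0.5, 0.1]
opening: 0.398
```

>>> drive_tool(deltas=[{"slide":[0,0,0],"delta_rot":[0,0,0],"hand":0},{"slide":[0,0,0],"delta_rot":[0,0,0],"hand":0},{"slide":[0,0,0],"delta_rot":[0,0,0],"hand":0},{"slide":[0,0,-0.8],"delta_rot":[0,0,0],"hand":0},{"slide":[0,0,-1.0],"delta_rot":[0,0,0],"hand":0}])

```text
time_s: 25.82
eef_pos: [0.568, 0.3981, 0.1097]
eef_rot: [0.001, 0.998, -0.06, -0.002]
wrist_force: [0.6, -1.0, -2.5]
opening: 0.337
```

```bash
python3 - <<'E'
from h import *
plan([.5403,.0057,.11],-.064)
E
```

```text
t 25.82 tcp [0.568  0.3981 0.1097] yaw -0.12 F [ 0.6 -1.  -2.5] open 0.337
rot frac [ 0.0006  0.001  -0.0178] slide frac old [0.389 7.858 0.009]  new [-5.100e-02  7.868e+00 -5.000e-03]
```

>>> drive_tool(deltas=[{"slide":[0,0.9,0],"delta_rot":[0,0,-0.0178],"hand":0},{"slide":[0,1,0],"delta_rot":[0,0,0],"hand":0},{"slide":[0,1,0],"delta_rot":[0,0,0],"hand":0},{"slide":[0,1,0],"delta_rot":[0,0,0],"hand":0},{"slide":[0,1,0],"delta_rot":[0,0,0],"hand":0}])

```text
time_s: 26.45
eef_pos: [0.5509, 0.153, 0.1107]
eef_rot: [-0.0, 0.999, -0.032, 0.0]
wrist_force: [0.8, -0.3, -0.5]
opening: 0.331
```

>>> drive_tool(deltas=[{"slide":[0,1,0],"delta_rot":[0,0,0],"hand":0},{"slide":[0,1,0.2],"delta_rot":[0,0,0],"hand":0},{"slide":[0,0.9,0.3],"delta_rot":[0,0,0],"hand":0},{"slide":[0,0,0],"delta_rot":[0,0,0],"hand":0},{"slide":[0,0,0],"delta_rot":[0,0,0],"hand":0}])

```text
time_s: 27.08
eef_pos: [0.542, 0.0101, 0.0856]
eef_rot: [-0.0, 0.999, -0.032, 0.0]
wrist_force: [1.0, 0.2, -0.2]
opening: 0.341
```

>>> drive_tool(deltas=[{"slide":[0,0,0],"delta_rot":[0,0,0],"hand":0},{"slide":[0,0,0],"delta_rot":[0,0,0],"hand":0},{"slide":[0,0,0],"delta_rot":[0,0,0],"hand":0},{"slide":[0,0,0],"delta_rot":[0,0,0],"hand":0},{"slide":[0,0,0],"delta_rot":[0,0,0],"hand":0}])

```text
time_s: 27.7
eef_pos: [0.5418, 0.0099, 0.0853]
eef_rot: [-0.0, 0.999, -0.032, -0.0]
wrist_force: [0.3, -0.5, -0.5]
opening: 0.339
```

```bash
python3 - <<'E'
from h import *
c=shot('wrist','w19')
plan([.5403,.0057,.06],-.064)
cv2.imwrite('pics/w19z.png',cv2.resize(c['frame'][120:330,200:440][:,:,::-1],None,fx=3.2,fy=2.8,interpolation=cv2.INTER_CUBIC))
E
```

```text
t 27.75 tcp [0.5418 0.0098 0.0853] yaw -0.0639 F [-0.5  0.1 -1.4] open 0.335
rot frac [0. 0. 0.] slide frac old [-0.025  0.084  0.506]  new [-0.025  0.084  0.506]
```

View pics/w19z.png

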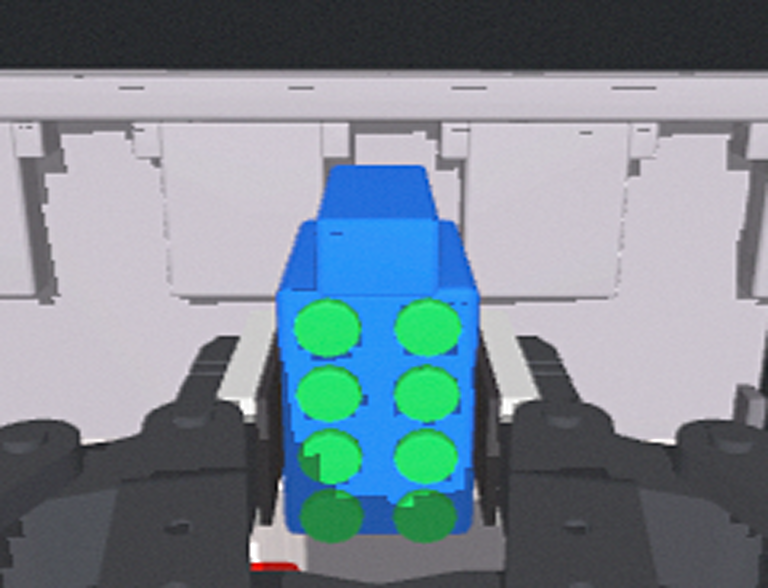

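>>> drive_tool(deltas=[{"slide":[-0.02,0.084,0],"delta_rot":[0,0,0],"hand":0},{"slide":[0,0,0.3],"delta_rot":[0,0,0],"hand":0},{"slide":[0,0,0.2],"delta_rot":[0,0,0],"hand":0},{"slide":[0,0,0],"delta_rot":[0,0,0],"hand":0},{"slide":[0,0,0],"delta_rot":[0,0,0],"hand":0}])

```text
time_s: 28.38
eef_pos: [0.5406, 0.0057, 0.0601]
eef_rot: [-0.0, 0.999, -0.032, -0.0]
wrist_force: [0.2, 1.0, -0.6]
opening: 0.341
```

```bash
python3 - <<'E'
from h import *
c=shot('wrist','w20')
plan([.5403,.0057,.029],-.064)
cv2.imwrite('pics/w20z.png',cv2.resize(c['frame'][120:330,200:440][:,:,::-1],None,fx=3.2,fy=2.8,interpolation=cv2.INTER_CUBIC))
E
```

```text
t 28.43 tcp [0.5408 0.0057 0.0604] yaw -0.0639 F [-0.6  0.1 -1. ] open 0.335
rot frac [ 0.     -0.0001  0.    ] slide frac old [-0.01  -0.     0.628]  new [-0.01  -0.     0.628]
```

View pics/w20z.png

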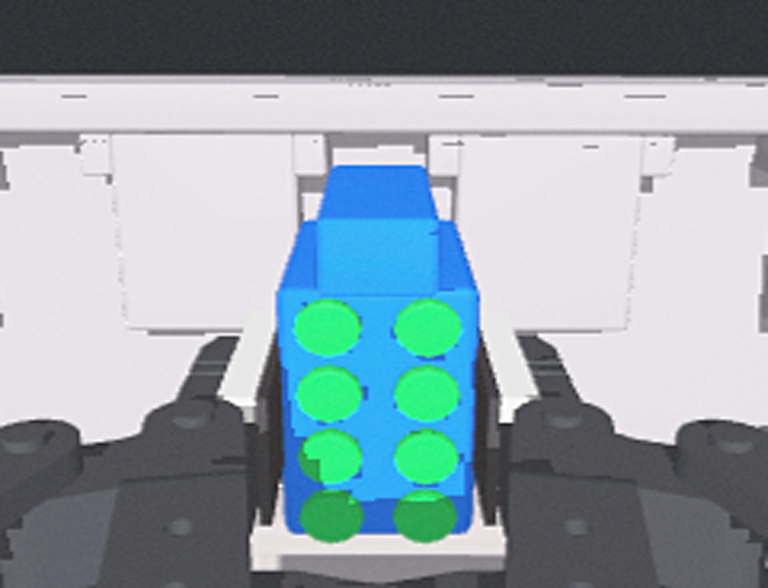

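>>> drive_tool(deltas=[{"slide":[0,0,0.2],"delta_rot":[0,0,0],"hand":0},{"slide":[0,0,0.2],"delta_rot":[0,0,0],"hand":0},{"slide":[0,0,0.15],"delta_rot":[0,0,0],"hand":0},{"slide":[0,0,0.06],"delta_rot":[0,0,0],"hand":0},{"slide":[0,0,0],"delta_rot":[0,0,0],"hand":0}])

```text
time_s: 29.05
eef_pos: [0.5399, 0.0058, 0.0306]
eef_rot: [-0.0, 0.999, -0.032, -0.001]
wrist_force: [-8.0, 0.5, 14.1]
opening: 0.333
```

>>> drive_tool(deltas=[{"slide":[0,0,0],"delta_rot":[0,0,0],"hand":0.55},{"slide":[0,0,0],"delta_rot":[0,0,0],"hand":0.55},{"slide":[0,0,-0.3],"delta_rot":[0,0,0],"hand":0.55},{"slide":[0,0,-0.7],"delta_rot":[0,0,0],"hand":0.55},{"slide":[0,0,-0.9],"delta_rot":[0,0,0],"hand":0.55}])

```text
time_s: 29.68
eef_pos: [0.5399, 0.0058, 0.1258]
eef_rot: [-0.0, 0.999, -0.032, -0.001]
wrist_force: [0.7, 0.6, -0.6]
opening: 0.547
```

```bash
python3 - <<'E'
from h import *
c=shot('wrist','w21')
caps(c,.055,15)
caps(shot('top','t21'),.047,3)
plan([.4414,.3777,.13],-.338)
E
```

```text
8 [0.5378 0.0066] yaw -0.0567 px [317.9 209.9]
8 [0.5474 0.1518] yaw -0.0936 px [134.8 209.5]
8 [0.4413 0.378 ] yaw -0.3354 px [198.8 247.6]
partial 2 [0.5205 0.0059]
7 [0.547  0.1501] yaw 0.0656 px [285.4 205.8]
t 29.77 tcp [0.5446 0.0049 0.1311] yaw -0.0638 F [ 0.9 -0.4 -0. ] open 0.551
rot frac [ 0.     -0.0034  0.0873] slide frac old [-2.536 -7.308 -0.015]  new [-4.42  -6.349  0.022]
```

View pics/w21.png

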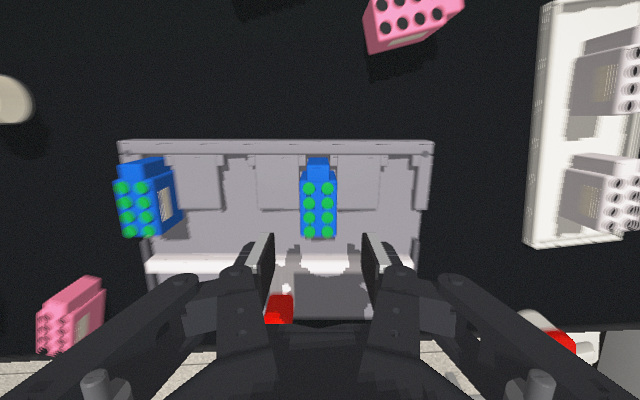

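View pics/t21.png

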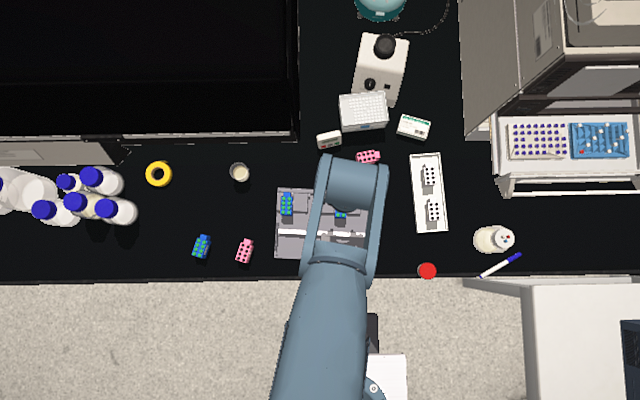

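>>> drive_tool(deltas=[{"slide":[0,0,-0.2],"delta_rot":[0,0,0.0437],"hand":0.6},{"slide":[0,0,0],"delta_rot":[0,0,0.0436],"hand":0.6},{"slide":[-0.54,-0.79,0],"delta_rot":[0,0,0],"hand":0.6},{"slide":[-0.54,-0.79,0],"delta_rot":[0,0,0],"hand":0.6},{"slide":[-0.54,-0.79,0],"delta_rot":[0,0,0],"hand":0.6}])

```text
time_s: 30.4
eef_pos: [0.503, 0.1455, 0.135]
eef_rot: [-0.0, 0.986, -0.169, 0.0]
wrist_force: [-0.8, -0.7, 0.7]
opening: 0.6
```

>>> drive_tool(deltas=[{"slide":[-0.54,-0.79,0],"delta_rot":[0,0,0],"hand":0.6},{"slide":[-0.54,-0.79,0],"delta_rot":[0,0,0],"hand":0.6},{"slide":[-0.54,-0.79,0],"delta_rot":[0,0,0],"hand":0.6},{"slide":[-0.54,-0.79,0],"delta_rot":[0,0,0],"hand":0.6},{"slide":[-0.54,-0.79,0],"delta_rot":[0,0,0],"hand":0.6}])

```text
time_s: 31.02
eef_pos: [0.4411, 0.377, 0.1351]
eef_rot: [-0.0, 0.986, -0.168, 0.0]
wrist_force: [1.3, 0.2, 0.0]
opening: 0.602
```

>>> drive_tool(deltas=[{"slide":[0,0,0],"delta_rot":[0,0,0],"hand":0.6},{"slide":[0,0,0],"delta_rot":[0,0,0],"hand":0.6},{"slide":[0,0,0],"delta_rot":[0,0,0],"hand":0.6},{"slide":[0,0,0],"delta_rot":[0,0,0],"hand":0.6},{"slide":[0,0,0],"delta_rot":[0,0,0],"hand":0.6}])

```text
time_s: 31.65
eef_pos: [0.4421, 0.3748, 0.1349]
eef_rot: [-0.0, 0.986, -0.169, 0.0]
wrist_force: [-0.1, -0.4, -0.6]
opening: 0.597
```

```bash
python3 - <<'E'
from h import *
c=shot('wrist','w22')
caps(c,.047,15)
plan([.4413,.378,.021],-.337)
E
```

```text
8 [0.4418 0.3796] yaw -0.3303 px [313.7 203. ]
t 31.7 tcp [0.442  0.3749 0.1349] yaw -0.3393 F [ 0.2 -0.3 -0.4] open 0.599
rot frac [-0.     -0.     -0.0007] slide frac old [-0.034 -0.053  2.277]  new [-0.034 -0.054  2.277]
```

View pics/w22.png

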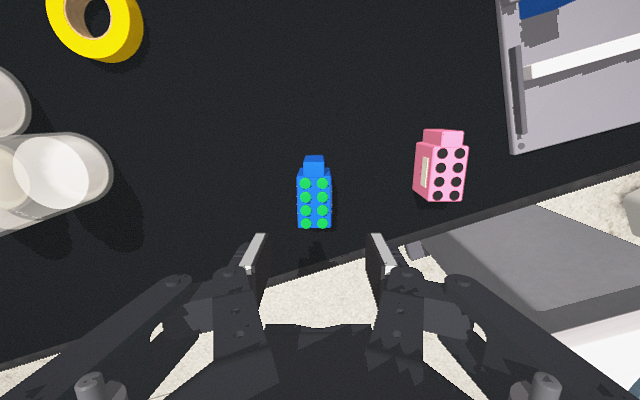

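>>> drive_tool(deltas=[{"slide":[-0.03,-0.09,0.7],"delta_rot":[0,0,-0.002],"hand":0.6},{"slide":[0,0,0.9],"delta_rot":[0,0,0],"hand":0.6},{"slide":[0,0,0.67],"delta_rot":[0,0,0],"hand":0.6},{"slide":[0,0,0],"delta_rot":[0,0,0],"hand":0.6},{"slide":[0,0,0],"delta_rot":[0,0,0],"hand":0.2}])

```text
time_s: 32.33
eef_pos: [0.4427, 0.3806, 0.0226]
eef_rot: [-0.001, 0.986, -0.165, 0.001]
wrist_force: [0.5, -0.1, 0.6]
opening: 0.404
```

>>> drive_tool(deltas=[{"slide":[0,0,0],"delta_rot":[0,0,0],"hand":0},{"slide":[0,0,0],"delta_rot":[0,0,0],"hand":0},{"slide":[0,0,0],"delta_rot":[0,0,0],"hand":0},{"slide":[0,0,-0.8],"delta_rot":[0,0,0],"hand":0},{"slide":[0,0,-1.0],"delta_rot":[0,0,0],"hand":0}])

```text
time_s: 32.95
eef_pos: [0.4406, 0.3795, 0.1113]
eef_rot: [0.001, 0.986, -0.165, -0.001]
wrist_force: [-0.0, 0.6, -2.1]
opening: 0.34
```

>>> drive_tool(deltas=[{"slide":[0,0,0],"delta_rot":[0,0,-0.044],"hand":0},{"slide":[0,0,0],"delta_rot":[0,0,-0.0435],"hand":0},{"slide":[0,0,0],"delta_rot":[0,0,0],"hand":0},{"slide":[0,0,0],"delta_rot":[0,0,0],"hand":0},{"slide":[0,0,0],"delta_rot":[0,0,0],"hand":0}])

```text
time_s: 33.58
eef_pos: [0.4417, 0.3801, 0.1111]
eef_rot: [0.0, 1.0, -0.029, -0.0]
wrist_force: [0.4, -0.1, -2.1]
opening: 0.336
```

```bash
python3 - <<'E'
from h import *
plan([.5358,-.0662,.11],-.064)
plan([.5449,.0775,.11],-.064)
E
```

```text
t 33.58 tcp [0.4417 0.3801 0.1111] yaw -0.0585 F [ 0.4 -0.1 -2.1] open 0.336
rot frac [0.0001 0.0001 0.0017] slide frac old [2.402 8.801 0.023]  new [2.45  8.787 0.022]
t 33.58 tcp [0.4417 0.3801 0.1111] yaw -0.0585 F [ 0.4 -0.1 -2.1] open 0.336
rot frac [0.0001 0.0001 0.0017] slide frac old [2.415 5.921 0.023]  new [2.448 5.908 0.022]
```

>>> drive_tool(deltas=[{"slide":[0.5,0.85,0],"delta_rot":[0,0,0.0017],"hand":0},{"slide":[0.5,0.85,0],"delta_rot":[0,0,0],"hand":0},{"slide":[0.5,0.85,0],"delta_rot":[0,0,0],"hand":0},{"slide":[0.5,0.85,0],"delta_rot":[0,0,0],"hand":0},{"slide":[0.44,0.85,0],"delta_rot":[0,0,0],"hand":0}])

```text
time_s: 34.2
eef_pos: [0.5513, 0.1591, 0.1113]
eef_rot: [-0.0, 0.999, -0.032, 0.0]
wrist_force: [0.3, 0.2, -0.9]
opening: 0.339
```

>>> drive_tool(deltas=[{"slide":[0,0.95,0],"delta_rot":[0,0,0],"hand":0},{"slide":[0,0.95,0],"delta_rot":[0,0,0],"hand":0},{"slide":[0,0.95,0],"delta_rot":[0,0,0],"hand":0},{"slide":[0,0.95,0],"delta_rot":[0,0,0],"hand":0},{"slide":[0,0.74,0.4],"delta_rot":[0,0,0],"hand":0}])

```text
time_s: 34.83
eef_pos: [0.5377, -0.0684, 0.0928]
eef_rot: [0.001, 0.999, -0.032, 0.002]
wrist_force: [0.6, -0.1, -1.9]
opening: 0.336
```

>>> drive_tool(deltas=[{"slide":[0,0,0],"delta_rot":[0,0,0],"hand":0},{"slide":[0,0,0.3],"delta_rot":[0,0,0],"hand":0},{"slide":[0,0,0],"delta_rot":[0,0,0],"hand":0},{"slide":[0,0,0],"delta_rot":[0,0,0],"hand":0},{"slide":[0,0,0],"delta_rot":[0,0,0],"hand":0}])

```text
time_s: 35.45
eef_pos: [0.5367, -0.0655, 0.0767]
eef_rot: [0.0, 1.0, -0.031, 0.0]
wrist_force: [0.8, 0.1, -0.5]
opening: 0.342
```

```bash
python3 - <<'E'
from h import *
c=shot('wrist','w23')
plan([.5358,-.0662,.06],-.064)
cv2.imwrite('pics/w23z.png',cv2.resize(c['frame'][120:330,200:440][:,:,::-1],None,fx=3.2,fy=2.8,interpolation=cv2.INTER_CUBIC))
E
```

```text
t 35.5 tcp [ 0.5367 -0.0656  0.0767] yaw -0.0617 F [-0.2  0.6 -1.2] open 0.336
rot frac [ 0.0001 -0.0003  0.0007] slide frac old [-0.018  0.013  0.335]  new [-0.018  0.013  0.335]
```

View pics/w23z.png

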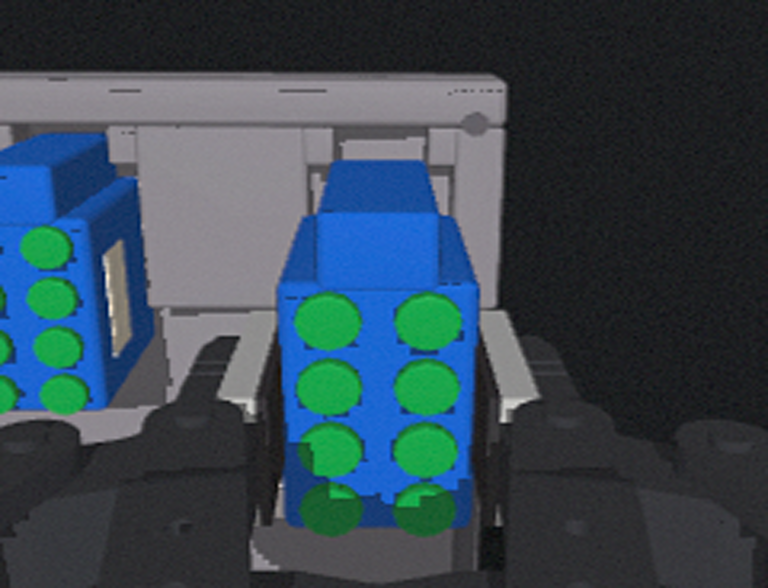

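>>> drive_tool(deltas=[{"slide":[-0.03,0.018,0],"delta_rot":[0,0,0.0007],"hand":0},{"slide":[0,0,0.34],"delta_rot":[0,0,0],"hand":0},{"slide":[0,0,0],"delta_rot":[0,0,0],"hand":0},{"slide":[0,0,0],"delta_rot":[0,0,0],"hand":0},{"slide":[0,0,0],"delta_rot":[0,0,0],"hand":0}])

```text
time_s: 36.12
eef_pos: [0.535, -0.0669, 0.0595]
eef_rot: [0.0, 0.999, -0.032, 0.0]
wrist_force: [-0.1, -0.7, -2.2]
opening: 0.337
```

```bash
python3 - <<'E'
from h import *
c=shot('wrist','w24')
plan([.5358,-.0662,.029],-.064)
cv2.imwrite('pics/w24z.png',cv2.resize(c['frame'][120:330,200:440][:,:,::-1],None,fx=3.2,fy=2.8,interpolation=cv2.INTER_CUBIC))
E
```

```text
t 36.17 tcp [ 0.5351 -0.0669  0.0595] yaw -0.0647 F [-0.2 -0.4 -0.7] open 0.343
rot frac [ 0.     -0.0002 -0.0002] slide frac old [ 0.013 -0.015  0.611]  new [ 0.014 -0.015  0.611]
```

View pics/w24z.png

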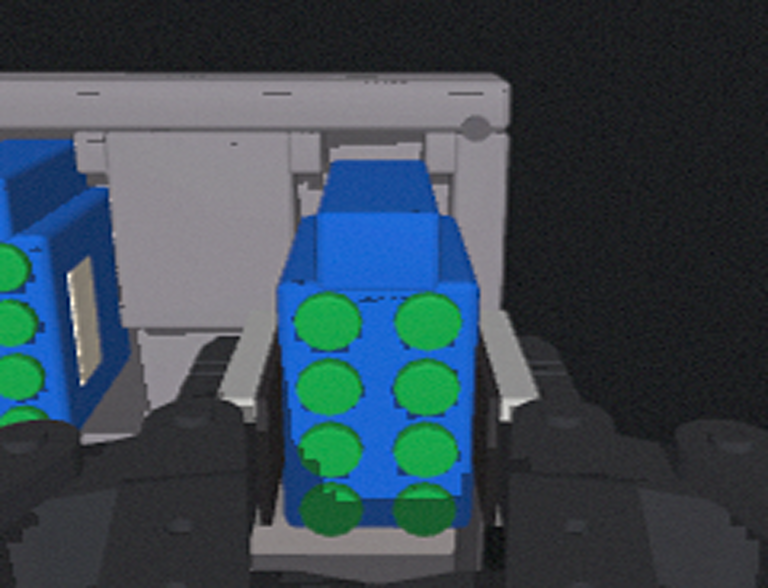

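>>> drive_tool(deltas=[{"slide":[0,-0.012,0.2],"delta_rot":[0,0,0],"hand":0},{"slide":[0,0,0.2],"delta_rot":[0,0,0],"hand":0},{"slide":[0,0,0.15],"delta_rot":[0,0,0],"hand":0},{"slide":[0,0,0.05],"delta_rot":[0,0,0],"hand":0},{"slide":[0,0,0],"delta_rot":[0,0,0],"hand":0}])

```text
time_s: 36.8
eef_pos: [0.5342, -0.066, 0.0312]
eef_rot: [-0.0, 0.999, -0.032, -0.001]
wrist_force: [-13.7, 2.3, 25.6]
opening: 0.339
```

>>> drive_tool(deltas=[{"slide":[0,0,0],"delta_rot":[0,0,0],"hand":0.55},{"slide":[0,0,0],"delta_rot":[0,0,0],"hand":0.55},{"slide":[0,0,-0.3],"delta_rot":[0,0,0],"hand":0.55},{"slide":[0,0,-0.7],"delta_rot":[0,0,0],"hand":0.55},{"slide":[0,0,-0.9],"delta_rot":[0,0,0],"hand":0.55}])

```text
time_s: 37.42
eef_pos: [0.5341, -0.0659, 0.1251]
eef_rot: [-0.0, 0.999, -0.032, -0.001]
wrist_force: [1.3, -0.8, -0.0]
opening: 0.549
```

>>> drive_tool(deltas=[{"slide":[-0.7,-0.7,0],"delta_rot":[0,0,0],"hand":0.55},{"slide":[-0.7,-0.7,0],"delta_rot":[0,0,0],"hand":0.55},{"slide":[-0.6,-0.7,0],"delta_rot":[0,0,0],"hand":0.55},{"slide":[0,0,0],"delta_rot":[0,0,0],"hand":0.55},{"slide":[0,0,0],"delta_rot":[0,0,0],"hand":0.55}])

```text
time_s: 38.05
eef_pos: [0.4428, 0.0448, 0.1252]
eef_rot: [0.0, 0.999, -0.032, 0.001]
wrist_force: [0.6, 0.2, 0.2]
opening: 0.548
```

```bash
python3 - <<'E'
from h import *
for i in range(2): ctrl.camera('side')
c=shot('wrist','w25')
caps(c,.055,15)
c=shot('top','t25');caps(c,.055,3)
plan([.4347,.0491,.1],-.064)
E
```

```text
8 [0.5477 0.1493] yaw -0.0655 px [158.8  74.4]
8 [0.5382 0.0071] yaw -0.0594 px [363.4  74.9]
8 [ 0.5336 -0.0641] yaw -0.0644 px [465.6  75. ]
7 [0.5461 0.1497] yaw 0.0613 px [285.4 205.8]
8 [0.5378 0.0052] yaw -0.0478 px [340.5 207.9]
8 [ 0.5333 -0.0665] yaw -0.0656 px [367.9 209.1]
t 38.25 tcp [0.4426 0.0442 0.1245] yaw -0.0659 F [ 0.3  0.3 -0.7] open 0.549
rot frac [ 0.     -0.0001 -0.0006] slide frac old [-0.164 -0.087  0.489]  new [-0.163 -0.087  0.49 ]
```

View pics/w25.png

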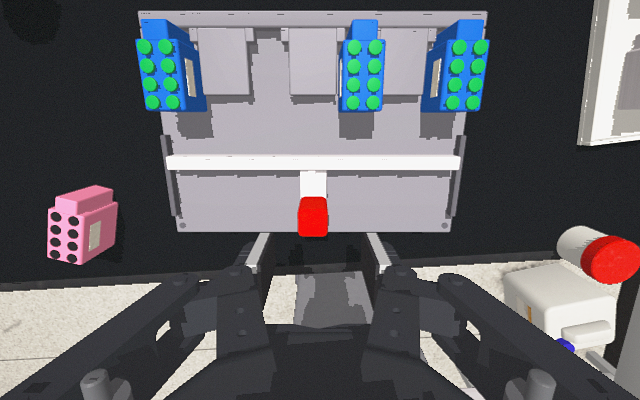

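View pics/t25.png

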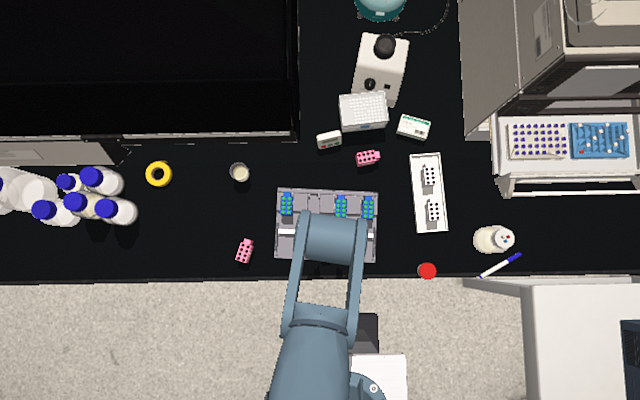

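>>> drive_tool(deltas=[{"slide":[-0.16,-0.09,0.6],"delta_rot":[0,0,0],"hand":0.7},{"slide":[0,0,0.7],"delta_rot":[0,0,0],"hand":0.7},{"slide":[0,0,0.53],"delta_rot":[0,0,0],"hand":0.7},{"slide":[0,0,0],"delta_rot":[0,0,0],"hand":0.7},{"slide":[0,0,0],"delta_rot":[0,0,0],"hand":0.2}])

```text
time_s: 38.88
eef_pos: [0.435, 0.0497, 0.0335]
eef_rot: [0.0, 0.999, -0.033, 0.0]
wrist_force: [0.6, 0.7, -0.7]
opening: 0.499
```

>>> drive_tool(deltas=[{"slide":[0,0,0],"delta_rot":[0,0,0],"hand":0},{"slide":[0,0,0],"delta_rot":[0,0,0],"hand":0},{"slide":[0,0,0],"delta_rot":[0,0,0],"hand":0},{"slide":[0,0,0],"delta_rot":[0,0,0],"hand":0},{"slide":[0,0,0],"delta_rot":[0,0,0],"hand":0}])

```text
time_s: 39.5
eef_pos: [0.4357, 0.0491, 0.0343]
eef_rot: [0.001, 0.999, -0.032, 0.002]
wrist_force: [-0.7, -5.0, 2.5]
opening: 0.273
```

>>> drive_tool(deltas=[{"slide":[0.15,0,0],"delta_rot":[0,0,0],"hand":0},{"slide":[0.15,0,0],"delta_rot":[0,0,0],"hand":0},{"slide":[0.15,0,0],"delta_rot":[0,0,0],"hand":0},{"slide":[0.1,0,0],"delta_rot":[0,0,0],"hand":0},{"slide":[0,0,0],"delta_rot":[0,0,0],"hand":0}])

```text
time_s: 40.12
eef_pos: [0.4635, 0.0472, 0.0343]
eef_rot: [0.001, 0.999, -0.032, 0.002]
wrist_force: [1.5, -6.5, 2.3]
opening: 0.268
```

```bash
python3 - <<'E'
from h import *
c=shot('wrist','w26')
plan([.4745,.0465,.033],-.064)
E
```

```text
t 40.17 tcp [0.4635 0.0472 0.0343] yaw -0.0646 F [ 1.6 -5.5  2.6] open 0.269
rot frac [ 0.0005 -0.0013 -0.0002] slide frac old [0.221 0.    0.027]  new [0.221 0.    0.026]
```

View pics/w26.png

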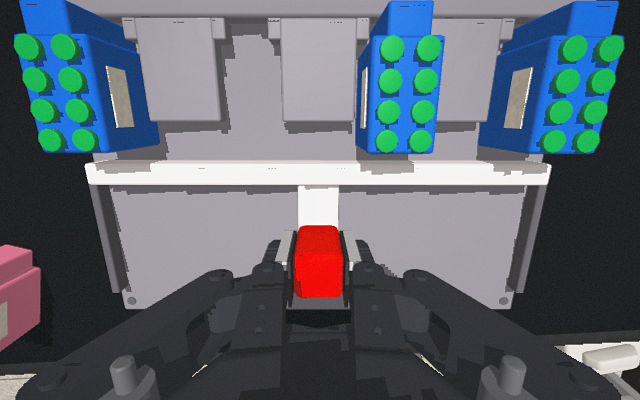

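>>> drive_tool(deltas=[{"slide":[0.06,0,0],"delta_rot":[0,0,0],"hand":0},{"slide":[0.05,0,0],"delta_rot":[0,0,0],"hand":0},{"slide":[0.05,0,0],"delta_rot":[0,0,0],"hand":0},{"slide":[0.04,0,0],"delta_rot":[0,0,0],"hand":0},{"slide":[0,0,0],"delta_rot":[0,0,0],"hand":0}])

```text
time_s: 40.8
eef_pos: [0.4724, 0.0467, 0.0343]
eef_rot: [0.001, 0.999, -0.032, 0.001]
wrist_force: [-3.4, -5.7, 7.3]
opening: 0.273
```

>>> drive_tool(deltas=[{"slide":[0.03,0,0],"delta_rot":[0,0,0],"hand":0},{"slide":[0.03,0,0],"delta_rot":[0,0,0],"hand":0},{"slide":[0.02,0,0],"delta_rot":[0,0,0],"hand":0},{"slide":[0,0,0],"delta_rot":[0,0,0],"hand":0},{"slide":[0,0,0],"delta_rot":[0,0,0],"hand":0}])

```text
time_s: 41.42
eef_pos: [0.4752, 0.0465, 0.0343]
eef_rot: [0.001, 0.999, -0.032, -0.0]
wrist_force: [-8.2, -6.5, 13.1]
opening: 0.268
```

```bash
python3 - <<'E'
from h import *
c=shot('wrist','w27')
plan([.4745,.0465,.033],-.064)
E
```

```text
t 41.48 tcp [0.4752 0.0465 0.0342] yaw -0.0642 F [-9.6 -5.8 12.8] open 0.272
rot frac [ 0.0006  0.0002 -0.0001] slide frac old [-0.014  0.     0.025]  new [-0.014  0.     0.025]
```

View pics/w27.png

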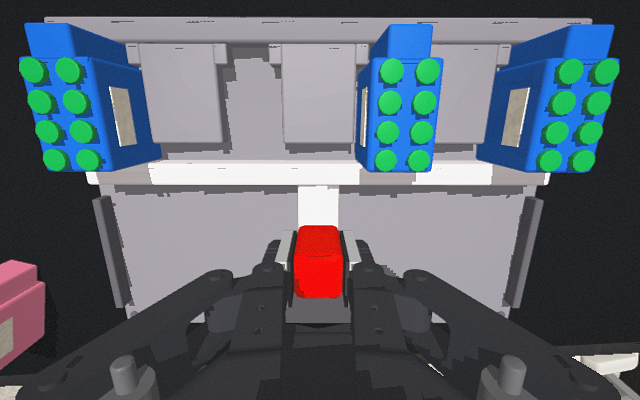

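>>> drive_tool(deltas=[{"slide":[0.03,0,0],"delta_rot":[0,0,0],"hand":0},{"slide":[0.03,0,0],"delta_rot":[0,0,0],"hand":0},{"slide":[0,0,0],"delta_rot":[0,0,0],"hand":0},{"slide":[0,0,0],"delta_rot":[0,0,0],"hand":0},{"slide":[0,0,0],"delta_rot":[0,0,0],"hand":0}])

```text
time_s: 42.1
eef_pos: [0.4751, 0.0465, 0.0342]
eef_rot: [0.001, 0.999, -0.032, -0.004]
wrist_force: [-21.4, -7.3, 27.6]
opening: 0.266
```

>>> drive_tool(deltas=[{"slide":[0,0,0],"delta_rot":[0,0,0],"hand":0.7},{"slide":[0,0,0],"delta_rot":[0,0,0],"hand":0.7},{"slide":[0,0,0],"delta_rot":[0,0,0],"hand":0.7},{"slide":[0,0,-0.3],"delta_rot":[0,0,0],"hand":0.7},{"slide":[0,0,-0.8],"delta_rot":[0,0,0],"hand":0.7}])

```text
time_s: 42.72
eef_pos: [0.4769, 0.0475, 0.0874]
eef_rot: [-0.0, 0.999, -0.032, -0.002]
wrist_force: [0.0, -0.5, 0.3]
opening: 0.7
```

>>> drive_tool(deltas=[{"slide":[-0.5,0,-0.9],"delta_rot":[0,0,0],"hand":0.7},{"slide":[-0.5,0,-0.9],"delta_rot":[0,0,0],"hand":0.7},{"slide":[-0.2,0,-0.4],"delta_rot":[0,0,0],"hand":0.7},{"slide":[0,0,0],"delta_rot":[0,0,0],"hand":0.7},{"slide":[0,0,0],"delta_rot":[0,0,0],"hand":0.7}])

```text
time_s: 43.35
eef_pos: [0.4186, 0.0511, 0.1973]
eef_rot: [-0.0, 0.999, -0.032, -0.0]
wrist_force: [-0.3, -0.2, 0.4]
opening: 0.699
```

```bash
python3 - <<'E'
from h import *
for i in range(3): ctrl.camera('side')
c=shot('wrist','w28'); caps(c,.055,15)
f=c['frame']
cv2.imwrite('pics/w28z.png',cv2.resize(f[20:240,150:480][:,:,::-1],None,fx=2.4,fy=2.4,interpolation=cv2.INTER_CUBIC))
s=shot('side','s28')
cv2.imwrite('pics/s28z.png',cv2.resize(s['frame'][150:310,230:400][:,:,::-1],None,fx=3.6,fy=3.6,interpolation=cv2.INTER_CUBIC))
shot('top','t28')
plan([.4745,.0465,.033],-.064)
E
```

```text
8 [0.5508 0.1493] yaw -0.0675 px [202.   51.8]
8 [ 0.5368 -0.0646] yaw -0.0685 px [436.8  52.2]
8 [0.5414 0.0066] yaw -0.0674 px [358.7  52.1]
t 43.65 tcp [0.4184 0.0511 0.1969] yaw -0.0647 F [ 0.2  0.2 -0.6] open 0.7
rot frac [-0.0001  0.0006 -0.0002] slide frac old [1.132 0.02  3.277]  new [1.126 0.02  3.279]
```

View pics/w28z.png

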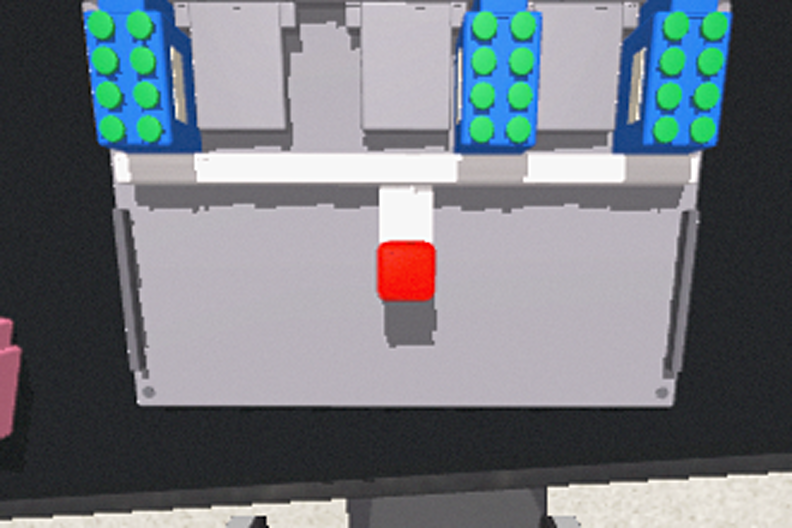

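View pics/s28z.png

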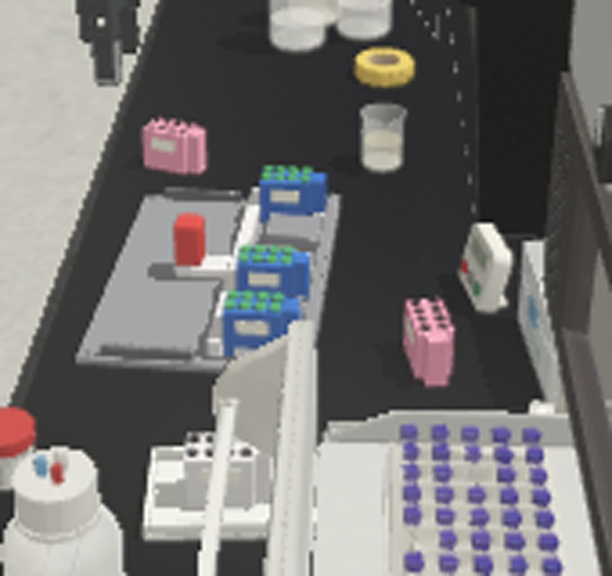

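View pics/t28.png

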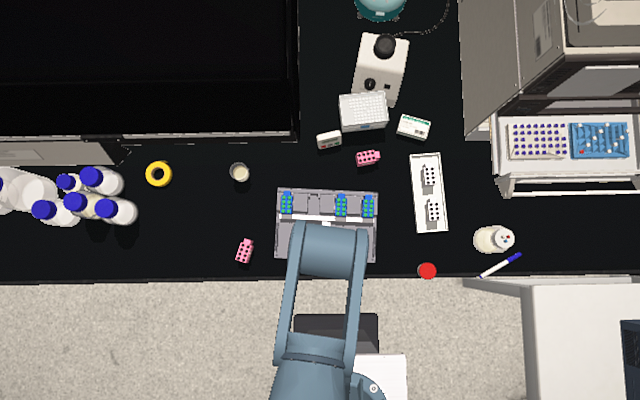

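```bash
python3 -c "
from bench import ctrl
print(ctrl.hand_in())"
```

```text
the job is handed in; nothing more can be done
None
```

I finished the sequence and handed the job in after about 44 s of robot time; the hand-in reports no verdict.

- **Clamp opened:** I drew the bar back by its red knob to the stop; pulling further raised the force to 31 N with no more movement.
- **Empty blocks:** There were two empty blocks, and both stand upright in the white tray.
- **Full blocks:** There were three blue blocks. They sit in the leftmost, middle-right and rightmost bays.
- **Clamp shut:** I slid the bar about 40 mm shut. It stopped firmly at about 21 N in the closing direction. That is just over the 10–20 N suggested, and well under the 40 N and 120 N limits. Then I let go and backed off.

In the last pictures:

- The blue blocks lie 72 mm apart to within 1 mm, all at the same yaw (about -0.067 rad). The carrier measured -0.064 rad.
- They moved about 3 mm towards the back of their bays when the clamp closed, and the bar lies against their rears.
- The timer, beaker, jar and both pink look-alikes appear where they were at the start.
- The robot touches nothing.

None of the final checks failed. Early on, the carrier's front edge and the seated empties disagreed by about 3 mm along the bays. That fits the clamp starting slightly open.

I checked the blocks' flatness and the tray placement only by eye and by the cap positions, not by a separate height measurement.

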